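# Hook open the high flap of a lab consumables cabinet

## Task

Take the hook pole from its cradle, hook it into the steel eye on the cabinet's high flap and swing the flap all the way down to its stop, smoothly and without forcing anything. Only the pole may touch the cabinet, never the hand; leave the other things on the bench alone. Then unhook the pole and lay it back in its cradle the right way up, and let go.

Things in the scene. Friction and masses are not known exactly. Their poses are not given: they have to be found in the camera images.
- cabinet: White bench cabinet, fixed, 200 deep (its x) x 260 wide (its y) x 335 mm high. Origin: centre of its underside on the bench. Its front looks along its own -x and lies at x = -100 mm. The flap closes the upper front (172 to 320 mm above the bench, 222 mm wide, 12 mm thick); below it are plain fixed fronts.
- hatch (a joint): Angle of the flap in rad: 0 = shut (upright), grows as its upper edge swings out to the front and down, stop at 1.35 (a little above level). The hinge line is parallel to the cabinet's y axis at cabinet x = -100 mm, 172 mm above the bench (the bottom of the flap's outer face). A friction hinge: it stays where it is left, and takes about 1 to 6 N at the eye to move.
- rail (a point): Middle of a 130 mm long, 4 mm thick rail across the flap, 110 mm from the hinge; the point lies in the plane of the flap's outer face and moves with it. Axes (flap shut) as the cabinet's: -x out of the flap, y along the rail, z up. A steel eye is clamped on the rail anywhere up to 34 mm to either side of this point: its place along y is NOT measured and must be seen or felt.
- bar_mean (a point): Where the middle of the eye's bar would be if the eye sat at the rail's middle: 42 mm out of the flap's face, level with the rail. The eye: oblong loop of 6 mm round wire, level when the flap is shut, hole open from above; two legs straight out of the flap, centre lines 18 mm apart (12 mm clear), joined by a bar along y. Foot plate 34 x 22 mm at the legs' root, its face 8 mm off the flap.
- pole_grip (a point): Centre of the black grip of the hook pole, a block 86 (pole's x) x 26 (y) x 28 mm (z), pole mass about 0.16 kg. From its +x end runs a straight 7 mm round steel rod on the grip's centre line, ending 122 mm from this point in a peg of the same rod bent down (pole's -z). A 16 mm collar covers the first 11 mm of rod beyond the grip. Grip the block firmly (about 100 N) across its y at the middle.
- pole_hook (a point): Lower tip of the pole's peg (7 mm round, rounded end), 122 mm ahead of the grip centre (pole's x) and 20.5 mm below the rod's centre line. Axes as the pole's.
- cradle: White plastic cradle, fixed. Origin: centre of its underside. Two forks at x = -34 and +34 mm (each 10 mm thick, with a 32 mm wide slot with flared guides, up to 90 mm above the bench) carry the pole's grip: at rest the pole lies along the cradle's x, hook end to +x, with its grip centre 74 mm above the cradle's origin and level. 58 mm is free between the forks for the fingers.
- bottle: Bystander: brown glass jar, 60 mm across, 130 mm high. Origin: centre of its underside.
- tube_block: Bystander: blue cooling block 120 x 80 x 50 mm with tubes up to 62 mm high. Origin: centre of its underside.
- tip_box: Bystander: red tip box with clear lid 124 x 86 x 72 mm. Origin: centre of its underside.
Things that resemble listed ones, but are neither listed nor needed, are in the scene too. What is meant by the part that bears pole_grip is not turquoise, and is the smaller of those in its own colour.

How it is judged:
By the outcome, as a careful person would: the job done as asked, in the order asked, and still so for the second after the job is handed in, with the robot touching nothing.
It also fails if it takes over 58 s, if anything falls off the work surface, if the arm or the gripper's body presses on something with over 40 N, if the wrist force passes 120 N, or if a joint passes its speed limit or range.

## Robot

A 6-joint arm with a two-finger parallel gripper is mounted at the origin on the work surface. World frame = base frame: x ahead of the robot, y to its left, z up, the work surface at z = 0. Lengths are in m, angles in rad, forces in N, time in s.
With the tool pointing down it reaches from about 0.3 to 1 m from the base axis. Payload 5.1 kg.
Tool frame: the origin (TCP) lies between the finger pads; the fingertips stand 11 mm ahead of it and the grasp point (between the pads) lies 8 mm behind it (env.tips_ahead is the distance from the TCP to the fingertips, in m); z points along the fingers, y is the direction in which the jaws open and shut (so a half turn about z gives the same grasp; the last joint's range is limited). The gripper opens to 95 mm and grips with 3 to 60 N. Pads are 20 mm wide; open, the fingers measure 119 mm over their backs; the gripper's body (75 mm by 180 mm) begins 59 mm behind the grasp point.
Start: joints at [1.263, 0.124, 1.65, -0, 1.367, -0.083], TCP at [0.145, 0.634, 0.226] pointing down, gripper open.
Joint ranges: [-2.61, 2.61], [-1.02, 2.33], [0.03, 2.71], [-1.35, 4.49], [0.32, 2.68], [-2.91, 2.91]. Speed limits (rad/s): [2.57, 2.57, 3.14, 3.14, 3.14, 3.14].

## Interface

Orientations are given as a 3x3 rotation matrix whose columns are the frame's x, y, z axes.
In Python, from plant import env gives the robot as it stands.
- The arm moves only by the tool jog_arm, never from a script. Its argument "commands" is a list of rows, each an object with "jaw": the gripper command: -1 is shut, 1 is fully open, values between are in proportion; "offset": the shift along the tool's x, y, z in cm, a list of three; "spin": the turn about the tool's z in rad. A call has 1 to 12 rows; each row is the pose to reach, as a shift and turn from the pose commanded when the call began, along the tool's axes at that moment; what a row does not reach only later rows make up. A row lasts 1/12 s, in which the tool goes at most 41.7 mm and 7.16 degrees, less where a joint would pass 70% of its speed; a pose out of reach is approached as far as the arm can. A call with a gripper value outside its range is refused whole. The fingers move at their own pace and stop on an object; the grip force is fixed at half the most. Time passes only in rows, so rows that repeat a pose let the fingers close. It gives the time, the measured TCP pose, the force and the opening at its end, in the units of the state.
- env.sense(): the state, without advancing time (a new reading comes with each control period).
- env.read_camera(name): name is "scene" or "top" or "wrist"; returns the picture (384x512x3 uint8, blue, green, red); there is no depth.
- env.camera_params(name): a dict with "camera_matrix" (3x3 intrinsics, pixels), "origin" and "rotation" of the camera in the world. Camera axes: x right, y down, z forward; pixel columns grow to the right and rows downward; lengths in m; the calibration is good to about 2 mm. The wrist camera is an equidistant fisheye: a pixel r from the principal point sees the ray r / f radians off the axis. A picture is of the moment at which its call begins: read the wrist's pose just before it. camera_params takes no time and is no camera call; for the wrist camera it gives the pose at the moment of the call.
- env.finish_job(): hands the job in, once; it reports no verdict.
The state is a dict: "clock": time; "qpos": joint angles; "qd": joint speeds; "joint_efforts": joint torques, N m; "ee_pos": TCP position; "tool_rot": TCP orientation; "ft_force": force on the tool from outside, world axes, zero at the start; "ft_torque": the same for the moment, N m; "grip_width": finger opening in m.
Only numpy, scipy, OpenCV 4.12 (cv2) and the standard library are available. Lean on these libraries where they do the work, as an engineer would, in place of code of your own. Each camera call takes 0.05 s, during which the arm holds its last target.

## Working session

There is one attempt and no reset: what is moved stays moved. The work goes in short steps, Python scripts to look and compute and a tool call to move; the robot and the scene stay as the last step left them, time stands still between calls to the robot, and variables do not carry over. Pictures are saved under pics/ and viewed, and the job is handed in when it is done.

Besides the shell and the picture viewer there is one more tool, called after "Call:" by a JSON object that holds its "name" and its "arguments". jog_arm: Moves the arm, as the interface text tells. Its arguments: {"type":"object","properties":{"commands":{"type":"array","items":{"type":"object","properties":{"jaw":{"type":"number"},"offset":{"type":"array","items":{"type":"number"}},"spin":{"type":"number"}}}}},"required":["commands"]}

```bash
ls; mkdir -p pics; python3 - <<'E'
from plant import env
import cv2,numpy as np
np.set_printoptions(precision=4,suppress=True)
s=env.sense(); print({k:np.array(v) for k,v in s.items()})
for n in ("scene","top","wrist"):
    p=env.camera_params(n); print(n,p)
    cv2.imwrite(f"pics/{n}0.png",env.read_camera(n))
E
```

```text
pics
{'clock': array(0.), 'qpos': array([ 1.2634,  0.1245,  1.6517,  0.    ,  1.3675, -0.0826]), 'qd': array([-0.0012, -0.0006, -0.0008,  0.0006,  0.0003,  0.001 ]), 'joint_efforts': array([  0.0006, -41.7608, -35.9925,   0.0775,   0.0494,  -0.0002]), 'ee_pos': array([0.1447, 0.6331, 0.2244]), 'tool_rot': array([[-0.9748,  0.2229, -0.0006],
       [ 0.2229,  0.9748, -0.0019],
       [ 0.0002, -0.002 , -1.    ]]), 'ft_force': array([ 0.2142, -0.193 ,  0.1688]), 'ft_torque': array([-0.0333,  0.0523, -0.0022]), 'grip_width': array(0.095)}
scene {'camera_matrix': array([[490.2019,   0.    , 259.6045],
       [  0.    , 490.2019, 185.4092],
       [  0.    ,   0.    ,   1.    ]]), 'origin': array([ 1.1745, -0.6095,  1.2818]), 'rotation': array([[ 0.7431,  0.5186, -0.4229],
       [ 0.6689, -0.559 ,  0.49  ],
       [ 0.0177, -0.647 , -0.7623]])}
top {'camera_matrix': array([[372.7483,   0.    , 256.2489],
       [  0.    , 372.7483, 193.1801],
       [  0.    ,   0.    ,   1.    ]]), 'origin': array([0.3503, 0.1201, 1.1465]), 'rotation': array([[ 0.0669, -0.9759,  0.2079],
       [-0.9977, -0.0666,  0.0087],
       [ 0.0054, -0.208 , -0.9781]])}
wrist {'camera_matrix': array([[297.3186,   0.    , 261.3008],
       [  0.    , 297.3186, 191.1208],
       [  0.    ,   0.    ,   1.    ]]), 'origin': array([0.0744, 0.6494, 0.384 ]), 'rotation': array([[ 0.2222,  0.9419,  0.2518],
       [ 0.975 , -0.2145, -0.0578],
       [-0.0004,  0.2584, -0.966 ]])}
```

View pics/scene0.png

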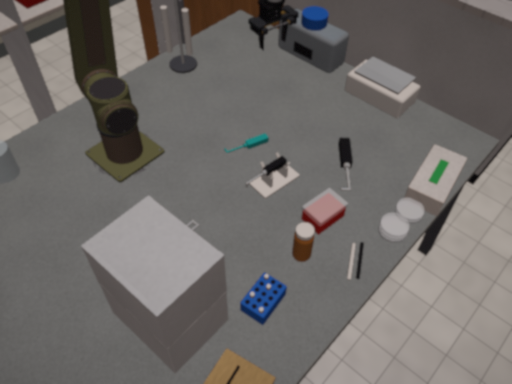

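View pics/top0.png

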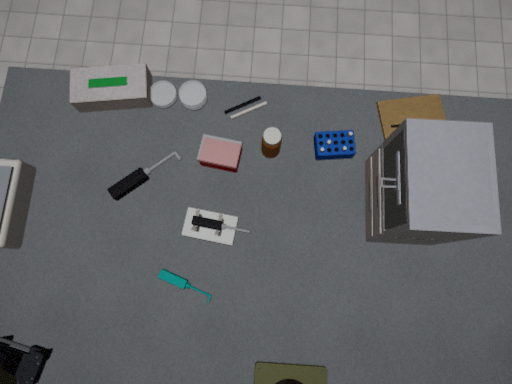

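View pics/wrist0.png

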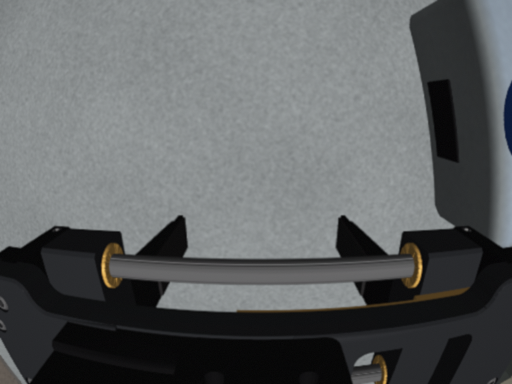

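The scene shows the cradle with the small black pole at top (210,226), the cabinet at top (440,180) with the eye at (388,185), and two decoy poles: a larger black one at (130,183) and a turquoise one at (173,280). I'll zoom in on these.

```bash
python3 - <<'E'
import cv2
t=cv2.imread('pics/top0.png'); s=cv2.imread('pics/scene0.png')
cv2.imwrite('pics/a.png',cv2.resize(t[195:255,170:265],None,fx=8,fy=8,interpolation=cv2.INTER_CUBIC))
cv2.imwrite('pics/b.png',cv2.resize(t[110:255,355:505],None,fx=4,fy=4,interpolation=cv2.INTER_CUBIC))
cv2.imwrite('pics/c.png',cv2.resize(s[140:260,160:320],None,fx=5,fy=5,interpolation=cv2.INTER_CUBIC)[:600])
E
```

```text
(no output)
```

View pics/a.png

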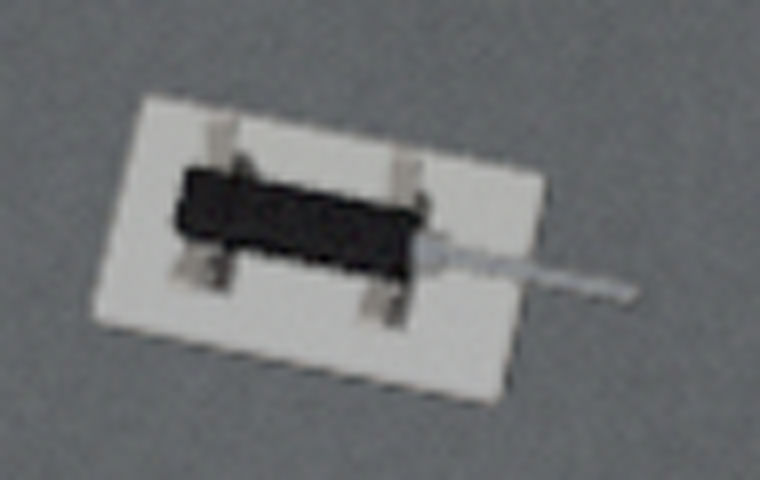

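View pics/b.png

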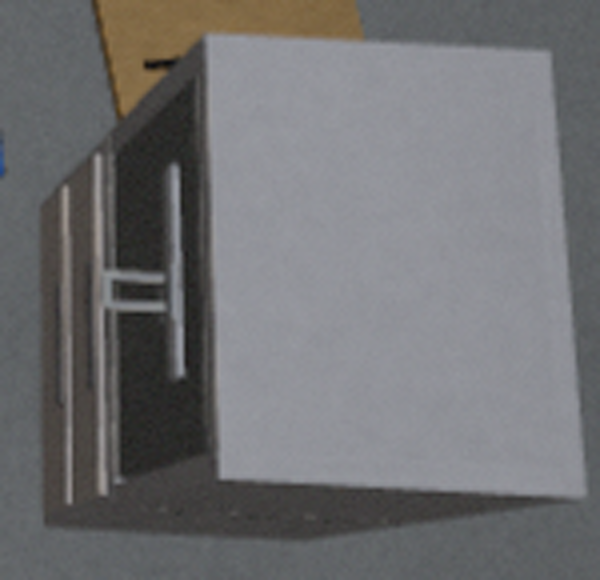

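View pics/c.png

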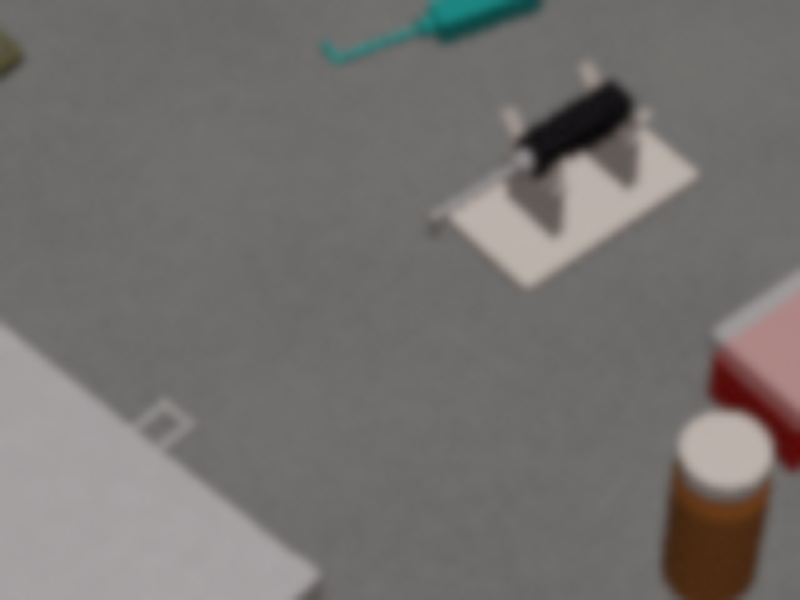

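Crop a shows the pole on the cradle, with the grip centre near crop (300,222) and the rod tip near (635,292). Crop b shows the cabinet top's front corners at (205,35) and (218,478), with the eye bar at x≈106 and legs at y≈274 and 306. Crop c shows the same eye from the scene camera, with bar ends near (165,402) and (193,425).

```bash
cat > h.py <<'E'
import numpy as np,cv2
np.set_printoptions(precision=4,suppress=True)
from plant import env
def ray(n,uv):
    p=env.camera_params(n);K=p['camera_matrix'];R=p['rotation']
    d=np.array([(uv[0]-K[0,2])/K[0,0],(uv[1]-K[1,2])/K[1,1],1.])
    if n=='wrist':
        r=np.hypot(d[0],d[1]);d=np.array([d[0]/r*np.sin(r),d[1]/r*np.sin(r),np.cos(r)])
    d=R@d
    return np.array(p['origin']),d/np.linalg.norm(d)
def onz(n,uv,z):
    o,d=ray(n,uv);return o+d*(z-o[2])/d[2]
def tri(rs):
    A=0;b=0
    for o,d in rs:
        P=np.eye(3)-np.outer(d,d);A=A+P;b=b+P@o
    x=np.linalg.solve(A,b)
    return x,[np.linalg.norm((np.eye(3)-np.outer(d,d))@(x-o)) for o,d in rs]
def crop(x,y,f,x0,y0): return (x0+(x+.5)/f-.5,y0+(y+.5)/f-.5)
E
python3 - <<'E'
from h import *
t=cv2.imread('pics/top0.png').astype(int)
g=t.max(2)[195:255,170:265]<35
n,l,st,c=cv2.connectedComponentsWithStats(g.astype('uint8'))
i=1+np.argmax(st[1:,4]); ys,xs=np.where(l==i); print(st[i],c[i])
(cx,cy),wh,a=cv2.minAreaRect(np.c_[xs,ys].astype(np.float32)); print(cx,cy,wh,a)
G=onz('top',(170+c[i][0],195+c[i][1]),0.086);print('grip',G)
T=onz('top',crop(635,292,8,170,195),0.074);print('tip',T, np.linalg.norm((T-G)[:2]))
G2=onz('scene',crop(580,125,5,160,140),0.080);T2=onz('scene',crop(434,215,5,160,140),0.074);print('scene',G2,T2)
base=[onz('top',crop(x,y,8,170,195),0.006) for x,y in[(147,93),(545,175),(500,402),(95,318)]];print(base,np.mean(base,0))
b=base; d=(b[1]-b[0]+b[2]-b[3]);print('yaw base',np.arctan2(d[1],d[0]),'pole',np.arctan2(*(T-G)[1::-1]))
C=[onz('top',crop(x,y,4,355,110),0.335) for x,y in[(205,35),(550,52),(585,497),(218,478)]];print(np.array(C))
f=C[0]-C[3];print('len',np.linalg.norm(f),np.linalg.norm(C[1]-C[0]))
ax=C[1]-C[0]+C[2]-C[3];print('cab x yaw',np.arctan2(ax[1],ax[0]),'from front',np.arctan2(f[1],f[0])-np.pi/2)
print('center',np.mean(C,0))
S=[onz('scene',(u,v),0.335) for u,v in[(86,250),(147,202),(222,263)]];print(np.array(S))
for top,sc in (((106,272),(165,402)),((106,307),(193,425)),((106,290),(179,414))):
    print('eye',onz('top',crop(*top,4,355,110),.282),tri([ray('top',crop(*top,4,355,110)),ray('scene',crop(*sc,5,160,140))]))
E
```

```text
[ 22  21  30  14 209] [36.6699 27.3397]
36.499996185302734 27.5 (29.02518653869629, 8.23687744140625) 11.309932708740234
grip [0.481  0.2652 0.086 ]
tip [0.4655 0.1432 0.074 ] 0.12304936941582895
scene [0.486  0.2671 0.08  ] [0.465  0.1466 0.074 ]
[array([0.5371, 0.3389, 0.006 ]), array([0.5155, 0.1825, 0.006 ]), array([0.4277, 0.1928, 0.006 ]), array([0.449 , 0.3495, 0.006 ])] [0.4823 0.2659 0.006 ]
yaw base -1.7068751220524951 pole -1.6966783459062504
[[ 0.7243 -0.2087  0.335 ]
 [ 0.7276 -0.4092  0.335 ]
 [ 0.4685 -0.4116  0.335 ]
 [ 0.4653 -0.2115  0.335 ]]
len 0.25897490058348505 0.20059194538196556
cab x yaw -1.5546698973806488 from front -1.5598911039918
center [ 0.5964 -0.3102  0.335 ]
[[ 0.4895 -0.4105  0.335 ]
 [ 0.4826 -0.2282  0.335 ]
 [ 0.7396 -0.2266  0.335 ]]
eye [ 0.5924 -0.1683  0.282 ] (array([ 0.5849, -0.1683,  0.2956]), [np.float64(0.005823354786649167), np.float64(0.005823354786649135)])
eye [ 0.5708 -0.1682  0.282 ] (array([ 0.5796, -0.1665,  0.2687]), [np.float64(0.008199023849224819), np.float64(0.008199023849224819)])
eye [ 0.5813 -0.1683  0.282 ] (array([ 0.5822, -0.1675,  0.2817]), [np.float64(0.001207391023632766), np.float64(0.0012073910236328586)])
```

Call:
{"name": "jog_arm", "arguments": {"commands": [{"jaw": 1, "offset": [-4, -2.8, 0.2], "spin": 0.12}, {"jaw": 1, "offset": [-8, -5.6, 0.4], "spin": 0.24}, {"jaw": 1, "offset": [-12, -8.4, 0.8], "spin": 0.36}, {"jaw": 1, "offset": [-16, -11.2, 1.2], "spin": 0.48}, {"jaw": 1, "offset": [-20, -14, 1.6], "spin": 0.6}, {"jaw": 1, "offset": [-24, -16.6, 2], "spin": 0.72}, {"jaw": 1, "offset": [-28, -19.4, 2.4], "spin": 0.84}, {"jaw": 1, "offset": [-32, -22, 2.4], "spin": 0.96}, {"jaw": 1, "offset": [-36, -25, 2.4], "spin": 1.08}, {"jaw": 1, "offset": [-39, -27, 2.4], "spin": 1.2}, {"jaw": 1, "offset": [-41.1, -28.4, 2.4], "spin": 1.32}, {"jaw": 1, "offset": [-41.1, -28.4, 2.4], "spin": 1.44}]}}

```text
clock: 1.15
ee_pos: [0.4828, 0.2636, 0.2015]
tool_rot: [[0.1, 0.995, -0.0], [0.995, -0.1, 0.0], [0.0, -0.0, -1.0]]
ft_force: [0.7, 0.5, 0.7]
grip_width: 0.0949
```

Call:
{"name": "jog_arm", "arguments": {"commands": [{"jaw": 1, "offset": [0, 0, 0], "spin": 0.035}, {"jaw": 1, "offset": [0, 0, 0], "spin": 0.035}]}}

```text
clock: 1.32
ee_pos: [0.4831, 0.2635, 0.2012]
tool_rot: [[0.133, 0.991, -0.001], [0.991, -0.133, -0.0], [-0.0, -0.001, -1.0]]
ft_force: [0.3, -0.3, 0.1]
grip_width: 0.0953
```

```bash
cat >> h.py <<'E'
def need(x,y,z,yaw):
    s=env.sense();R=np.array(s['tool_rot']);p=np.array(s['ee_pos'])
    o=R.T@(np.array([x,y,z])-p)*100
    cy=np.arctan2(R[1,0],R[0,0]); sp=-((yaw-cy+np.pi)%(2*np.pi)-np.pi)
    print('clk',round(s['clock'],2),'pos',p,'yaw',round(cy,4),'F',np.array(s['ft_force']),'M',np.array(s['ft_torque']),'w',round(s['grip_width'],4))
    print('offset cm',o,'spin',round(sp,4)); return o,sp
E
python3 - <<'E'
from h import *
need(.482,.2655,.066,1.44)
cv2.imwrite('pics/w1.png',env.read_camera('wrist'))
E
```

```text
clk 1.32 pos [0.4831 0.2635 0.2012] yaw 1.4371 F [ 0.3455 -0.3458  0.1378] M [-0.08    0.0934 -0.0027] w 0.0953
offset cm [ 0.1893 -0.1259 13.5195] spin -0.0029
```

View pics/w1.png

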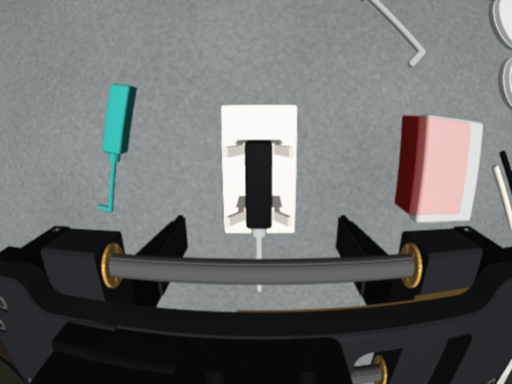

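Wrist view: the pole lies straight between the fingers, with the grip spanning rows 140–228 at column 259.

```bash
python3 - <<'E'
from h import *
for uv in [(259,140),(259,228),(259,290)]: print(onz('wrist',uv,.088 if uv[1]<280 else .0705))
E
```

```text
[0.4867 0.3128 0.088 ]
[0.4755 0.2275 0.088 ]
[0.4641 0.1431 0.0705]
```

Call:
{"name": "jog_arm", "arguments": {"commands": [{"jaw": 1, "offset": [0.28, -0.2, 3]}, {"jaw": 1, "offset": [0.28, -0.2, 6]}, {"jaw": 1, "offset": [0.28, -0.2, 9]}, {"jaw": 1, "offset": [0.28, -0.2, 11.5]}, {"jaw": 1, "offset": [0.28, -0.2, 13]}, {"jaw": 1, "offset": [0.28, -0.2, 13.5]}, {"jaw": 1, "offset": [0.28, -0.2, 13.5]}]}}

```text
$.commands[0]: bad value
```

Call:
{"name": "jog_arm", "arguments": {"commands": [{"jaw": -1, "offset": [0, 0, 0]}, {"jaw": -1, "offset": [0, 0, 0]}, {"jaw": -1, "offset": [0, 0, 0]}, {"jaw": -1, "offset": [0, 0, 0]}, {"jaw": -1, "offset": [0, 0, 0]}, {"jaw": -1, "offset": [0, 0, 0]}, {"jaw": -1, "offset": [0, 0, 0]}, {"jaw": -1, "offset": [0, 0, 0]}]}}

```text
$.commands[0]: bad value
```

Call:
{"name": "jog_arm", "arguments": {"commands": [{"jaw": 1, "offset": [0.28, -0.2, 3], "spin": 0}, {"jaw": 1, "offset": [0.28, -0.2, 6], "spin": 0}, {"jaw": 1, "offset": [0.28, -0.2, 9], "spin": 0}, {"jaw": 1, "offset": [0.28, -0.2, 11.5], "spin": 0}, {"jaw": 1, "offset": [0.28, -0.2, 13], "spin": 0}, {"jaw": 1, "offset": [0.28, -0.2, 13.5], "spin": 0}, {"jaw": 1, "offset": [0.28, -0.2, 13.5], "spin": 0}]}}

```text
clock: 1.95
ee_pos: [0.4784, 0.2689, 0.0649]
tool_rot: [[0.126, 0.992, -0.003], [0.992, -0.126, -0.001], [-0.002, -0.003, -1.0]]
ft_force: [-0.9, -1.2, -0.0]
grip_width: 0.0951
```

Call:
{"name": "jog_arm", "arguments": {"commands": [{"jaw": -1, "offset": [0, 0, 0], "spin": 0}, {"jaw": -1, "offset": [0, 0, 0], "spin": 0}, {"jaw": -1, "offset": [0, 0, 0], "spin": 0}, {"jaw": -1, "offset": [0, 0, 0], "spin": 0}, {"jaw": -1, "offset": [0, 0, 0], "spin": 0}, {"jaw": -1, "offset": [0, 0, 0], "spin": 0}, {"jaw": -1, "offset": [0, 0, 0], "spin": 0}, {"jaw": -1, "offset": [0, 0, 0], "spin": 0}]}}

```text
clock: 2.62
ee_pos: [0.4804, 0.2684, 0.0668]
tool_rot: [[0.129, 0.992, 0.0], [0.992, -0.129, 0.0], [0.0, 0.0, -1.0]]
ft_force: [0.5, -0.2, 0.2]
grip_width: 0.0474
```

```bash
python3 - <<'E'
from h import *
need(.4815,.2665,.066,1.44)
E
```

```text
clk 2.62 pos [0.4804 0.2684 0.0668] yaw 1.4417 F [ 0.4593 -0.1685  0.1657] M [-0.0638  0.0707 -0.0322] w 0.0474
offset cm [-0.1757  0.1301  0.0751] spin 0.0017
```

Call:
{"name": "jog_arm", "arguments": {"commands": [{"jaw": -1, "offset": [-0.1, 0.1, 0.1], "spin": 0}, {"jaw": -1, "offset": [-0.1, 0.1, 0.1], "spin": 0}, {"jaw": -1, "offset": [-0.1, 0.1, 0.1], "spin": 0}, {"jaw": -1, "offset": [-0.1, 0.1, 0.1], "spin": 0}, {"jaw": -1, "offset": [-0.1, 0.1, 0.1], "spin": 0}, {"jaw": -1, "offset": [-0.1, 0.1, 0.1], "spin": 0}]}}

```text
clock: 3.12
ee_pos: [0.4811, 0.2672, 0.0655]
tool_rot: [[0.129, 0.992, -0.0], [0.992, -0.129, -0.0], [-0.0, -0.0, -1.0]]
ft_force: [-0.1, -0.5, -0.2]
grip_width: 0.0259
```

```bash
python3 - <<'E'
from h import *
need(.4815,.2665,.066,1.44)
E
```

```text
clk 3.12 pos [0.4811 0.2672 0.0655] yaw 1.4418 F [-0.0866 -0.4892 -0.1757] M [-0.1586  0.0106  0.02  ] w 0.0259
offset cm [-0.0692  0.0474 -0.0533] spin 0.0018
```

Call:
{"name": "jog_arm", "arguments": {"commands": [{"jaw": -1, "offset": [0, 0, 0], "spin": 0}, {"jaw": -1, "offset": [0, 0, 0], "spin": 0}, {"jaw": -1, "offset": [0, 0, -0.5], "spin": 0}, {"jaw": -1, "offset": [0, 0, -1.5], "spin": 0}, {"jaw": -1, "offset": [0, 0, -3], "spin": 0}, {"jaw": -1, "offset": [0, 0, -5], "spin": 0}, {"jaw": -1, "offset": [0, 0, -7.5], "spin": 0}, {"jaw": -1, "offset": [0, 0, -10.5], "spin": 0}, {"jaw": -1, "offset": [0, 0, -13.5], "spin": 0}, {"jaw": -1, "offset": [0, 0, -16.5], "spin": 0}, {"jaw": -1, "offset": [0, 0, -18.5], "spin": 0}, {"jaw": -1, "offset": [0, 0, -19.5], "spin": 0}]}}

```text
clock: 4.12
ee_pos: [0.4826, 0.268, 0.266]
tool_rot: [[0.129, 0.992, 0.007], [0.992, -0.129, 0.003], [0.004, 0.006, -1.0]]
ft_force: [0.3, 1.1, -1.7]
grip_width: 0.0258
```

```bash
python3 - <<'E'
from h import *
need(.5805,.02,.315,1.585)
E
```

```text
clk 4.12 pos [0.4826 0.268  0.266 ] yaw 1.4419 F [ 0.2961  1.0806 -1.7267] M [-0.141  0.035 -0.08 ] w 0.0258
offset cm [-23.3198  12.9293  -4.9088] spin -0.1431
```

Call:
{"name": "jog_arm", "arguments": {"commands": [{"jaw": -1, "offset": [-1, 0.6, -0.5], "spin": -0.01}, {"jaw": -1, "offset": [-3, 1.8, -1.5], "spin": -0.03}, {"jaw": -1, "offset": [-6, 3.4, -2.5], "spin": -0.05}, {"jaw": -1, "offset": [-9, 5, -3.5], "spin": -0.07}, {"jaw": -1, "offset": [-12, 6.7, -4.5], "spin": -0.09}, {"jaw": -1, "offset": [-15, 8.3, -4.9], "spin": -0.11}, {"jaw": -1, "offset": [-18, 10, -4.9], "spin": -0.125}, {"jaw": -1, "offset": [-21, 11.6, -4.9], "spin": -0.135}, {"jaw": -1, "offset": [-22.6, 12.5, -4.9], "spin": -0.143}, {"jaw": -1, "offset": [-23.3, 12.9, -4.9], "spin": -0.143}, {"jaw": -1, "offset": [-23.3, 12.9, -4.9], "spin": -0.143}, {"jaw": -1, "offset": [-23.3, 12.9, -4.9], "spin": -0.143}]}}

```text
clock: 5.12
ee_pos: [0.5788, 0.0202, 0.3092]
tool_rot: [[-0.014, 1.0, -0.001], [1.0, 0.014, 0.001], [0.001, -0.001, -1.0]]
ft_force: [-0.6, -0.1, -1.2]
grip_width: 0.0259
```

```bash
python3 - <<'E'
from h import *
need(.5805,-.03,.315,1.585)
t=env.read_camera('top');cv2.imwrite('pics/top1.png',t)
s=env.read_camera('scene');cv2.imwrite('pics/scene1.png',s)
cv2.imwrite('pics/t1.png',cv2.resize(t[130:240,290:440],None,fx=5,fy=5,interpolation=cv2.INTER_CUBIC))
cv2.imwrite('pics/s1.png',cv2.resize(s[140:260,120:280],None,fx=5,fy=5,interpolation=cv2.INTER_CUBIC))
E
```

```text
clk 5.12 pos [0.5788 0.0202 0.3092] yaw 1.5844 F [-0.5912 -0.1048 -1.1647] M [-0.0527  0.073   0.0015] w 0.0259
offset cm [-5.0216  0.0987 -0.5871] spin -0.0006
```

View pics/t1.png

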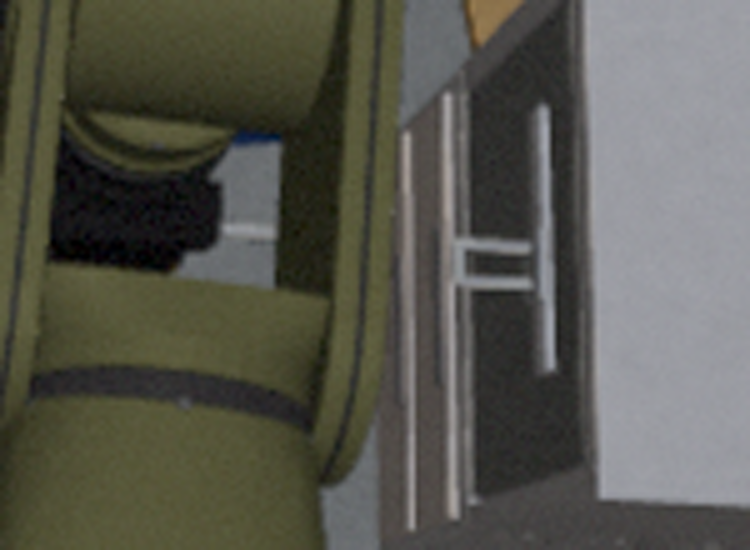

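View pics/s1.png

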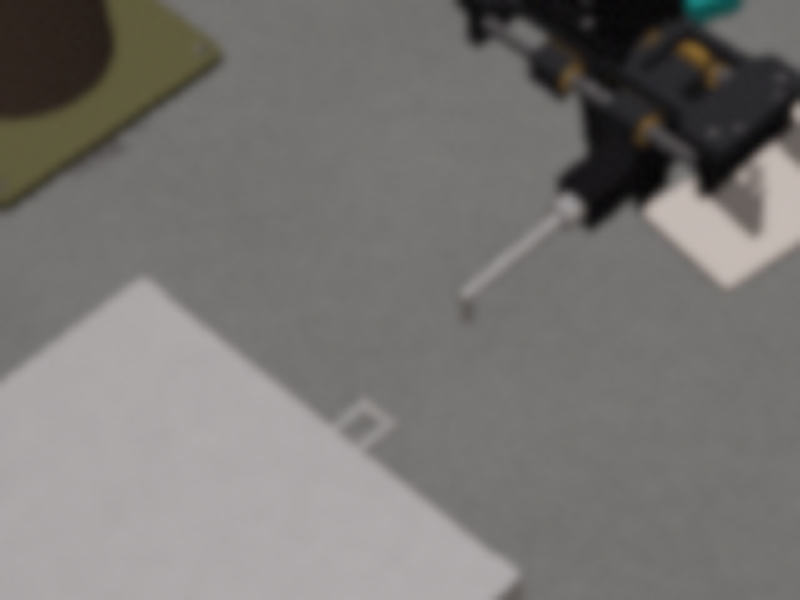

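Top crop: the eye legs are at rows 244 and 284, with the bar at column 460; the arm hides the hook. Scene crop: the rod runs from (572,205) to its end at (466,295), and the eye bar runs from (365,402) to (394,424).

```bash
python3 - <<'E'
from h import *
c=lambda x,y:crop(x,y,5,120,140)
z=.3177
a=onz('scene',c(572,206),z);b=onz('scene',c(464,294),z);print('rod',a,b,np.linalg.norm(a-b),np.arctan2(*(b-a)[1::-1]))
print('eye scene',onz('scene',c(365,402),.282),onz('scene',c(394,424),.282))
d=lambda x,y:crop(x,y,5,290,130)
for p in[(460,244),(460,284),(525,246),(525,284)]:print('top',onz('top',d(*p),.282))
for p in[(542,105),(547,373)]:print('rail ends',onz('top',d(*p),.282))
t=cv2.imread('pics/top1.png');print(t[176:192,388].max(1),t[176:192,390].max(1))
s=cv2.imread('pics/scene1.png')
cv2.imwrite('pics/s1b.png',cv2.resize(s[190:240,180:230],None,fx=12,fy=12,interpolation=cv2.INTER_NEAREST))
E
```

```text
rod [ 0.5804 -0.0233  0.3177] [ 0.5812 -0.1025  0.3177] 0.07917007010137843 -1.5603103870611492
eye scene [ 0.5726 -0.1664  0.282 ] [ 0.5932 -0.1659  0.282 ]
top [ 0.5906 -0.1694  0.282 ]
top [ 0.5708 -0.1694  0.282 ]
top [ 0.5917 -0.2006  0.282 ]
top [ 0.573  -0.2004  0.282 ]
rail ends [ 0.6633 -0.2096  0.282 ]
rail ends [ 0.5304 -0.2103  0.282 ]
[ 45  81 130 140  85  45  48  47  50 106 150 122  43  41  51  55] [ 47  65 118 144 109  44  50  44  51 104 150 122  43  47  52  46]
```

View pics/s1b.png

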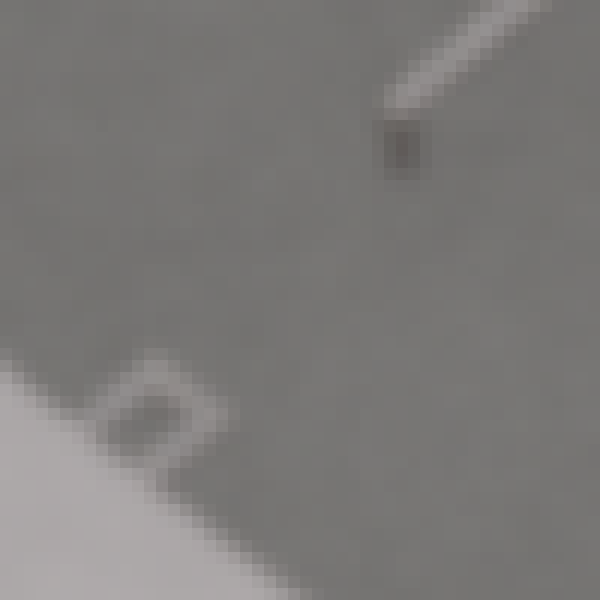

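Call:
{"name": "jog_arm", "arguments": {"commands": [{"jaw": -1, "offset": [-0.8, 0.13, -0.4], "spin": 0}, {"jaw": -1, "offset": [-2.3, 0.13, -0.4], "spin": 0}, {"jaw": -1, "offset": [-4.3, 0.13, -0.4], "spin": 0}, {"jaw": -1, "offset": [-6.3, 0.13, -0.4], "spin": 0}, {"jaw": -1, "offset": [-7.6, 0.13, -0.4], "spin": 0}, {"jaw": -1, "offset": [-8.3, 0.13, -0.4], "spin": 0}, {"jaw": -1, "offset": [-8.3, 0.13, -0.4], "spin": 0}, {"jaw": -1, "offset": [-8.3, 0.13, -0.4], "spin": 0}]}}

```text
clock: 5.88
ee_pos: [0.5817, -0.0629, 0.3137]
tool_rot: [[-0.014, 1.0, 0.0], [1.0, 0.014, 0.001], [0.001, 0.0, -1.0]]
ft_force: [-0.0, -0.0, -1.9]
grip_width: 0.0259
```

```bash
python3 - <<'E'
from h import *
need(.5801,-.063,.3125,1.582)
s=env.read_camera('scene');cv2.imwrite('pics/scene2.png',s)
t=env.read_camera('top');cv2.imwrite('pics/top2.png',t)
cv2.imwrite('pics/s2.png',cv2.resize(s[190:240,180:230],None,fx=12,fy=12,interpolation=cv2.INTER_CUBIC))
cv2.imwrite('pics/w2.png',env.read_camera('wrist'))
E
```

```text
clk 5.88 pos [ 0.5817 -0.0629  0.3137] yaw 1.5847 F [-0.0224 -0.0458 -1.8587] M [-0.086   0.0993 -0.0291] w 0.0259
offset cm [-0.0039 -0.1566  0.1249] spin 0.0027
```

View pics/s2.png

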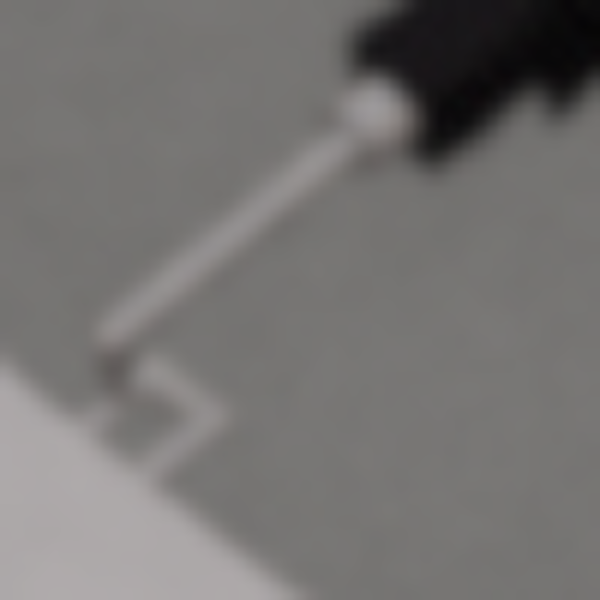

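View pics/w2.png

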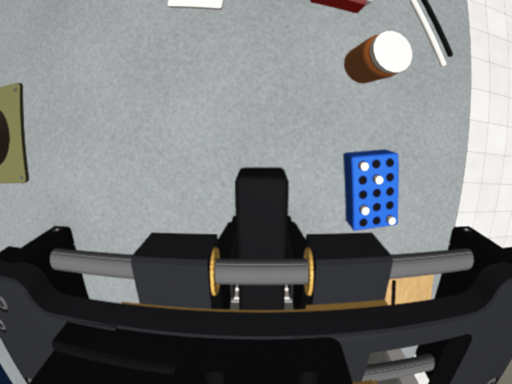

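View pics/top2.png

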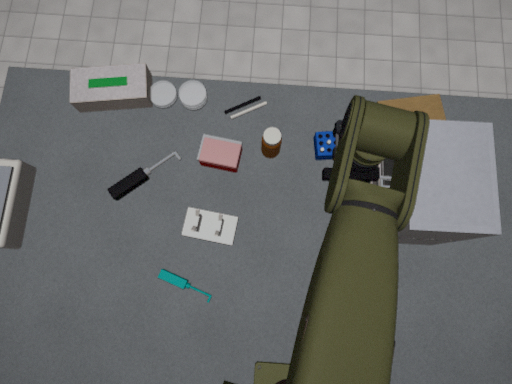

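Scene crop: the rod end is at (106,338), just above and left of the eye loop, with the peg tip near (117,385). Now computing the lateral offset between rod and eye within the same view.

```bash
python3 - <<'E'
from h import *
c=lambda x,y:crop(x,y,12,180,190)
z=.3222
for p in[(340,142),(240,227),(130,320),(103,338)]: print('rod',onz('scene',c(*p),z))
print('tip',onz('scene',c(120,388),z-.0205))
s=cv2.imread('pics/scene0.png')[190:240,180:230]
cv2.imwrite('pics/s0.png',cv2.resize(s,None,fx=12,fy=12,interpolation=cv2.INTER_CUBIC))
t=cv2.imread('pics/top2.png')
cv2.imwrite('pics/t2.png',cv2.resize(t[150:210,350:420],None,fx=10,fy=10,interpolation=cv2.INTER_CUBIC))
E
```

```text
rod [ 0.5825 -0.1192  0.3222]
rod [ 0.5835 -0.1486  0.3222]
rod [ 0.5845 -0.1801  0.3222]
rod [ 0.5838 -0.1869  0.3222]
tip [ 0.5831 -0.1841  0.3017]
```

View pics/s0.png

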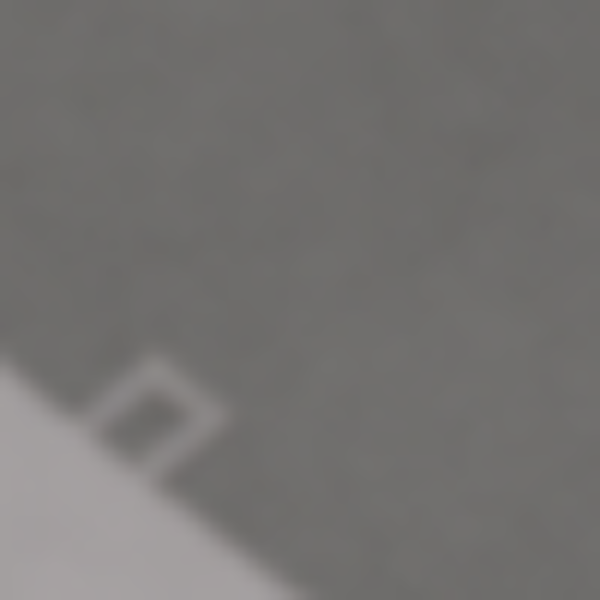

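View pics/t2.png

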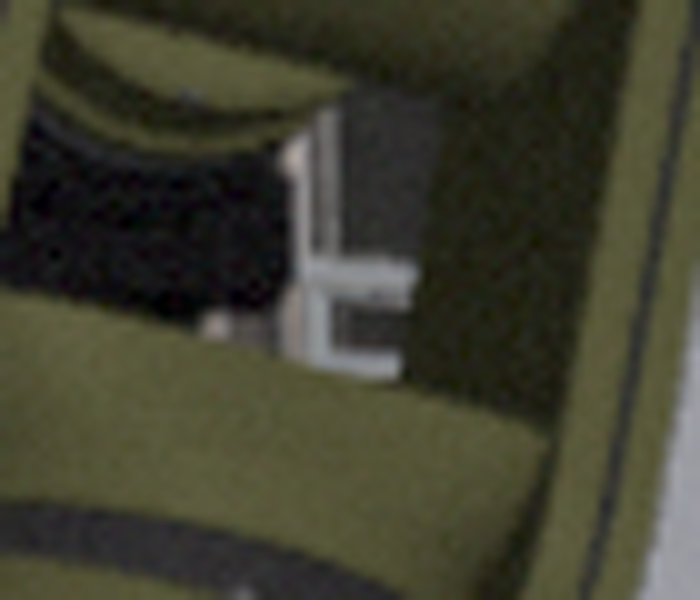

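Call:
{"name": "jog_arm", "arguments": {"commands": [{"jaw": -1, "offset": [0, -0.16, 0.2], "spin": 0.003}, {"jaw": -1, "offset": [0, -0.16, 0.5], "spin": 0.003}, {"jaw": -1, "offset": [0, -0.16, 0.5], "spin": 0.003}, {"jaw": -1, "offset": [0, -0.16, 0.5], "spin": 0.003}]}}

```text
clock: 6.37
ee_pos: [0.5799, -0.063, 0.3082]
tool_rot: [[-0.011, 1.0, -0.001], [1.0, 0.011, 0.0], [0.0, -0.001, -1.0]]
ft_force: [0.0, -0.1, -1.2]
grip_width: 0.0257
```

```bash
python3 - <<'E'
from h import *
need(.5801,-.063,.2825,1.582)
t=env.read_camera('top')
cv2.imwrite('pics/t3.png',cv2.resize(t[150:210,350:420],None,fx=10,fy=10,interpolation=cv2.INTER_CUBIC))
s=env.read_camera('scene')
cv2.imwrite('pics/s3.png',cv2.resize(s[190:240,180:230],None,fx=12,fy=12,interpolation=cv2.INTER_CUBIC))
need(.5801,-.063,.2825,1.582)
print(t[172:192,384].max(1),t[172:192,387].max(1))
E
```

```text
clk 6.37 pos [ 0.5799 -0.063   0.3082] yaw 1.5822 F [ 0.0428 -0.1102 -1.2239] M [-0.1036  0.0428 -0.0123] w 0.0257
offset cm [0.0004 0.0261 2.5665] spin 0.0002
clk 6.47 pos [ 0.58   -0.0632  0.3086] yaw 1.5819 F [-0.3148 -0.4884 -0.6897] M [-0.0741  0.0232 -0.0077] w 0.0255
offset cm [0.0215 0.006  2.6087] spin -0.0001
[ 48  50  46  46  50 100 150 136  85  64  69  66  81 123 145 114  67  79
  82  84] [ 46  44  46  48  51  99 151 141 107  48  51  48  54 109 147 120  46  61
  86  86]
```

View pics/t3.png

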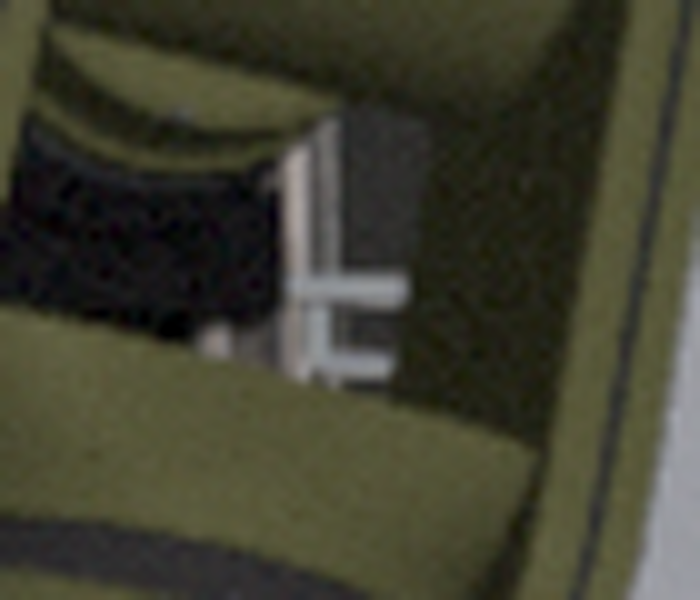

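View pics/s3.png

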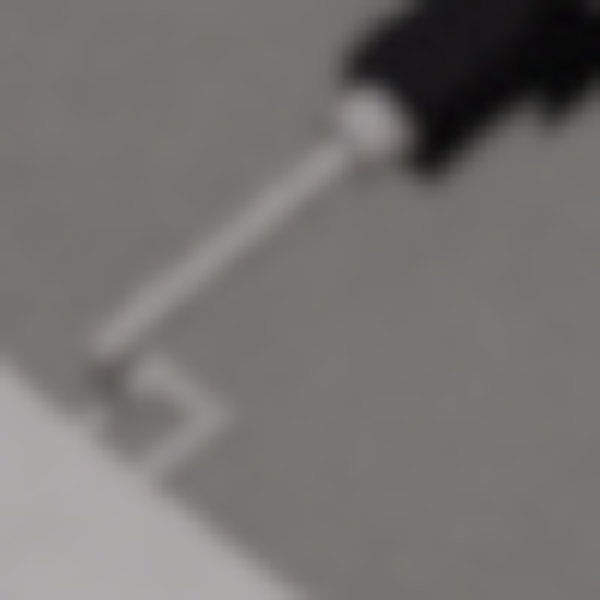

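Top crop: the rod overlaps the upper leg at row ~290. I'll project the expected row for an aligned rod and compare.

```bash
cat >> h.py <<'E'
def proj(n,X):
    p=env.camera_params(n);q=np.array(p['rotation']).T@(np.array(X)-p['origin']);q=p['camera_matrix']@(q/q[2]);return q[:2]
E
python3 - <<'E'
from h import *
ex=.5815
for X in [(ex,-.18,.282),(ex+.009,-.18,.282),(ex-.009,-.18,.282),(ex,-.18,.317),(ex,-.165,.317),(ex+.0035,-.18,.317),(ex-.0035,-.18,.317)]: print(X,proj('top',X),proj('scene',X))
E
```

```text
(0.5815, -0.18, 0.282) [386.0342 182.3598] [191.0383 225.1855]
(0.5905, -0.18, 0.282) [386.0137 178.7162] [193.5126 227.1858]
(0.5725, -0.18, 0.282) [386.0548 186.0188] [188.5793 223.1977]
(0.5815, -0.18, 0.317) [391.3016 178.7611] [189.7639 216.7959]
(0.5815, -0.165, 0.317) [384.7714 178.3289] [194.2755 213.1907]
(0.585, -0.18, 0.317) [391.2889 177.2887] [190.7442 217.5793]
(0.5780000000000001, -0.18, 0.317) [391.3144 180.2359] [188.7861 216.0145]
```

The rod's measured edges (rows 177.0–180.1) match the aligned prediction (177.0–180.0). Lowering the peg into the eye.

Call:
{"name": "jog_arm", "arguments": {"commands": [{"jaw": -1, "offset": [0.02, 0.01, 0.4], "spin": 0}, {"jaw": -1, "offset": [0.02, 0.01, 0.9], "spin": 0}, {"jaw": -1, "offset": [0.02, 0.01, 1.4], "spin": 0}, {"jaw": -1, "offset": [0.02, 0.01, 1.8], "spin": 0}, {"jaw": -1, "offset": [0.02, 0.01, 1.8], "spin": 0}]}}

```text
clock: 6.88
ee_pos: [0.5795, -0.063, 0.2888]
tool_rot: [[-0.011, 1.0, -0.003], [1.0, 0.011, 0.001], [0.001, -0.003, -1.0]]
ft_force: [-0.3, 0.7, -1.2]
grip_width: 0.0259
```

```bash
python3 - <<'E'
from h import *
need(.5801,-.063,.2825,1.582)
E
```

```text
clk 6.88 pos [ 0.5795 -0.063   0.2888] yaw 1.5817 F [-0.2868  0.6659 -1.2053] M [-0.0831  0.0358  0.0556] w 0.0259
offset cm [0.0016 0.0587 0.6337] spin -0.0003
```

Call:
{"name": "jog_arm", "arguments": {"commands": [{"jaw": -1, "offset": [0, 0.05, 0.3], "spin": 0}, {"jaw": -1, "offset": [0, 0.05, 0.63], "spin": 0}, {"jaw": -1, "offset": [0.2, 0.05, 0.63], "spin": 0}, {"jaw": -1, "offset": [0.5, 0.05, 0.63], "spin": 0}, {"jaw": -1, "offset": [0.8, 0.05, 0.63], "spin": 0}, {"jaw": -1, "offset": [0.9, 0.05, 0.63], "spin": 0}, {"jaw": -1, "offset": [0.9, 0.05, 0.63], "spin": 0}]}}

```text
clock: 7.47
ee_pos: [0.5807, -0.0537, 0.2847]
tool_rot: [[-0.012, 1.0, 0.0], [1.0, 0.012, -0.0], [-0.0, 0.0, -1.0]]
ft_force: [0.5, -0.6, -1.4]
grip_width: 0.0263
```

```bash
python3 - <<'E'
from h import *
need(.58,-.0527,.2825,1.582)
s=env.read_camera('scene')
cv2.imwrite('pics/s4.png',cv2.resize(s[190:240,180:230],None,fx=12,fy=12,interpolation=cv2.INTER_CUBIC))
for i in range(0,28):
    th=i*.05; print(round(th,2), round((42*np.cos(th)+110*np.sin(th)-42)/10,2), round((110-110*np.cos(th)+42*np.sin(th))/10,2))
E
```

```text
clk 7.47 pos [ 0.5807 -0.0537  0.2847] yaw 1.5824 F [ 0.5376 -0.609  -1.4436] M [-0.1127  0.063   0.009 ] w 0.0263
offset cm [ 0.1005 -0.0659  0.2162] spin 0.0004
0.0 0.0 0.0
0.05 0.54 0.22
0.1 1.08 0.47
0.15 1.6 0.75
0.2 2.1 1.05
0.25 2.59 1.38
0.3 3.06 1.73
0.35 3.52 2.11
0.4 3.95 2.5
0.45 4.37 2.92
0.5 4.76 3.36
0.55 5.13 3.82
0.6 5.48 4.29
0.65 5.8 4.78
0.7 6.1 5.29
0.75 6.37 5.81
0.8 6.62 6.35
0.85 6.84 6.9
0.9 7.03 7.45
0.95 7.19 8.02
1.0 7.33 8.59
1.05 7.43 9.17
1.1 7.51 9.75
1.15 7.56 10.34
1.2 7.57 10.93
1.25 7.56 11.52
1.3 7.52 12.1
1.35 7.45 12.69
```

View pics/s4.png

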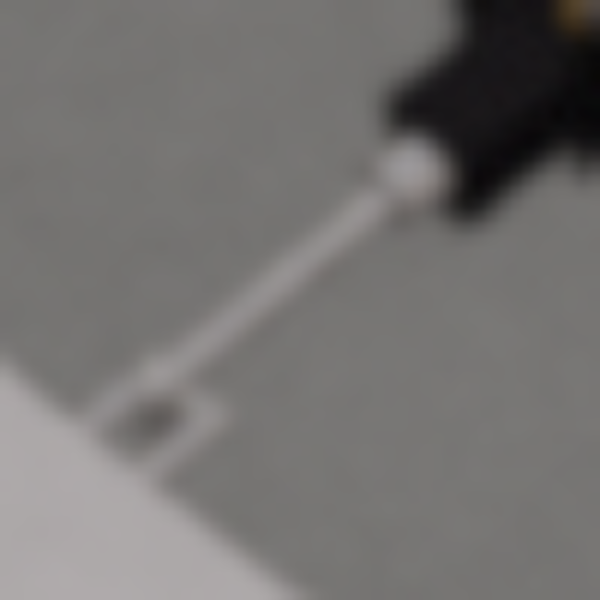

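The rod crosses the bar near its middle, with the dark peg in the hole at (150,410). Starting the pull along the arc.

Call:
{"name": "jog_arm", "arguments": {"commands": [{"jaw": -1, "offset": [0.15, -0.04, 0.13], "spin": 0}, {"jaw": -1, "offset": [0.37, -0.04, 0.2], "spin": 0}, {"jaw": -1, "offset": [0.64, -0.04, 0.32], "spin": 0}, {"jaw": -1, "offset": [0.91, -0.04, 0.44], "spin": 0}, {"jaw": -1, "offset": [1.18, -0.04, 0.57], "spin": 0}, {"jaw": -1, "offset": [1.44, -0.04, 0.71], "spin": 0}, {"jaw": -1, "offset": [1.7, -0.04, 0.85], "spin": 0}, {"jaw": -1, "offset": [1.95, -0.04, 1.0], "spin": 0}, {"jaw": -1, "offset": [2.2, -0.04, 1.15], "spin": 0}, {"jaw": -1, "offset": [2.2, -0.04, 1.15], "spin": 0}]}}

```text
clock: 8.35
ee_pos: [0.5798, -0.0314, 0.2723]
tool_rot: [[-0.012, 1.0, -0.0], [1.0, 0.012, 0.001], [0.001, -0.0, -1.0]]
ft_force: [0.4, -3.2, -0.9]
grip_width: 0.0258
```

```bash
python3 - <<'E'
from h import *
need(.58,-.0317,.272,1.582)
s=env.read_camera('scene');cv2.imwrite('pics/scene5.png',s)
t=env.read_camera('top')
a=cv2.resize(s[185:245,150:230],None,fx=9,fy=9,interpolation=cv2.INTER_CUBIC)
cv2.imwrite('pics/s5.png',a)
cv2.imwrite('pics/t5.png',cv2.resize(t[140:220,330:430],None,fx=7,fy=7,interpolation=cv2.INTER_CUBIC))
E
```

```text
clk 8.35 pos [ 0.5798 -0.0314  0.2723] yaw 1.5825 F [ 0.3677 -3.2398 -0.9201] M [-0.5979  0.0097  0.0293] w 0.0258
offset cm [-0.0352  0.0172  0.032 ] spin 0.0005
```

View pics/s5.png

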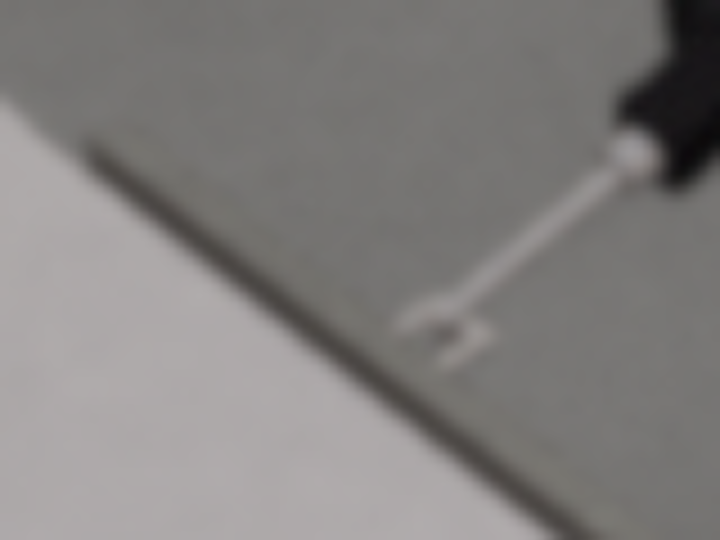

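View pics/t5.png

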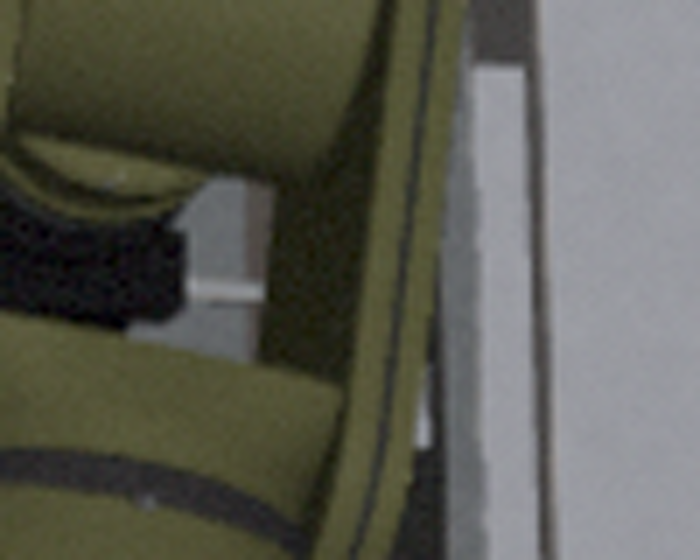

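The flap is opening with a dark gap along the cabinet top edge, the peg stays in the eye at (445,325), and the pull is about 3 N. Continuing.

Call:
{"name": "jog_arm", "arguments": {"commands": [{"jaw": -1, "offset": [0.25, 0.02, 0.17], "spin": 0}, {"jaw": -1, "offset": [0.7, 0.02, 0.5], "spin": 0}, {"jaw": -1, "offset": [1.15, 0.02, 0.85], "spin": 0}, {"jaw": -1, "offset": [1.6, 0.02, 1.25], "spin": 0}, {"jaw": -1, "offset": [2.05, 0.02, 1.65], "spin": 0}, {"jaw": -1, "offset": [2.45, 0.02, 2.05], "spin": 0}, {"jaw": -1, "offset": [2.85, 0.02, 2.5], "spin": 0}, {"jaw": -1, "offset": [3.2, 0.02, 2.95], "spin": 0}, {"jaw": -1, "offset": [3.55, 0.02, 3.4], "spin": 0}, {"jaw": -1, "offset": [3.87, 0.02, 3.9], "spin": 0}, {"jaw": -1, "offset": [4.15, 0.02, 4.4], "spin": 0}, {"jaw": -1, "offset": [4.3, 0.02, 4.75], "spin": 0}]}}

```text
clock: 9.45
ee_pos: [0.5794, 0.0115, 0.2245]
tool_rot: [[-0.011, 1.0, -0.001], [1.0, 0.011, 0.001], [0.001, -0.001, -1.0]]
ft_force: [0.4, -2.1, -0.1]
grip_width: 0.026
```

```bash
python3 - <<'E'
from h import *
need(.58,.0113,.225,1.582)
s=env.read_camera('scene');cv2.imwrite('pics/scene6.png',s)
a=cv2.resize(s[165:245,150:250],None,fx=7,fy=7,interpolation=cv2.INTER_CUBIC)
cv2.imwrite('pics/s6.png',a)
E
```

```text
clk 9.45 pos [0.5794 0.0115 0.2245] yaw 1.5821 F [ 0.4411 -2.1275 -0.0675] M [-0.6761  0.0427 -0.0289] w 0.026
offset cm [-0.0213  0.0548 -0.0508] spin 0.0001
```

View pics/s6.png

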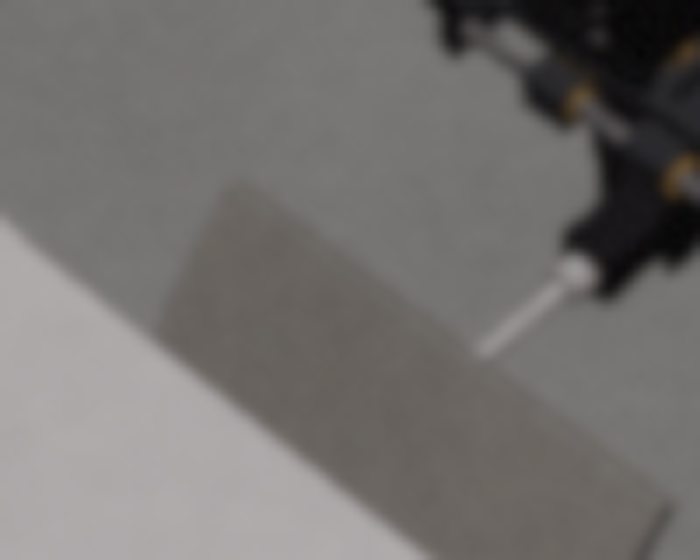

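Call:
{"name": "jog_arm", "arguments": {"commands": [{"jaw": -1, "offset": [0.15, 0.05, 0.4], "spin": 0}, {"jaw": -1, "offset": [0.37, 0.05, 0.95], "spin": 0}, {"jaw": -1, "offset": [0.58, 0.05, 1.5], "spin": 0}, {"jaw": -1, "offset": [0.75, 0.05, 2.1], "spin": 0}, {"jaw": -1, "offset": [0.9, 0.05, 2.7], "spin": 0}, {"jaw": -1, "offset": [1.0, 0.05, 3.25], "spin": 0}, {"jaw": -1, "offset": [1.08, 0.05, 3.85], "spin": 0}, {"jaw": -1, "offset": [1.13, 0.05, 4.4], "spin": 0}, {"jaw": -1, "offset": [1.15, 0.05, 4.9], "spin": 0}, {"jaw": -1, "offset": [1.15, 0.05, 5.2], "spin": 0}, {"jaw": -1, "offset": [1.15, 0.05, 5.3], "spin": 0}]}}

```text
clock: 10.42
ee_pos: [0.5796, 0.0224, 0.1713]
tool_rot: [[-0.011, 1.0, -0.001], [1.0, 0.011, 0.0], [0.0, -0.001, -1.0]]
ft_force: [0.0, 0.4, -0.8]
grip_width: 0.0258
```

```bash
python3 - <<'E'
from h import *
need(.58,.0228,.172,1.582)
s=env.read_camera('scene');cv2.imwrite('pics/scene7.png',s)
a=cv2.resize(s[165:245,150:250],None,fx=7,fy=7,interpolation=cv2.INTER_CUBIC)
cv2.imwrite('pics/s7.png',a)
E
```

```text
clk 10.42 pos [0.5796 0.0224 0.1713] yaw 1.5818 F [ 0.0146  0.3844 -0.8076] M [-0.0867  0.0766  0.0163] w 0.0258
offset cm [ 0.0441  0.0373 -0.0704] spin -0.0002
```

View pics/s7.png

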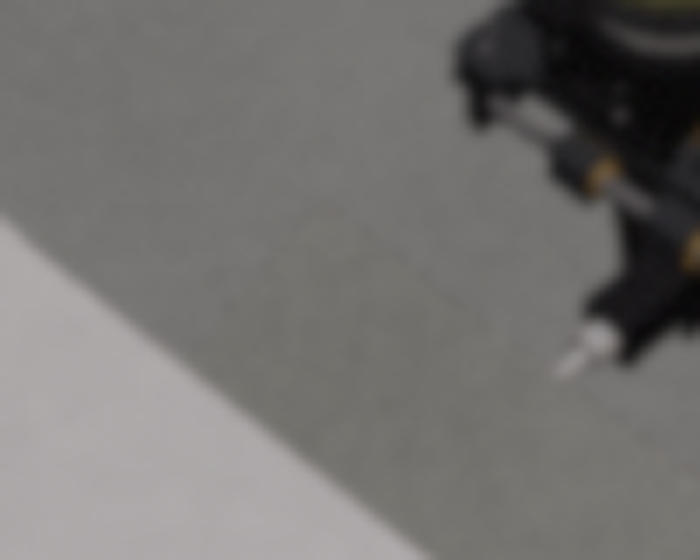

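The flap is nearly level and blends with the floor, and the force is about zero, so I'll enhance the contrast to measure its angle.

```bash
python3 - <<'E'
from h import *
s=cv2.imread('pics/scene7.png')
a=cv2.GaussianBlur(s[165:285,150:270],(0,0),0.8).astype(float)
a=np.clip((a-85)*5,0,255).astype('uint8')
cv2.imwrite('pics/s7b.png',cv2.resize(a,None,fx=5,fy=5,interpolation=cv2.INTER_CUBIC))
# predicted flap edge corners
ax=np.array([.0108,-.99994]);ay=np.array([.99994,.0108]);C=np.array([.5965,-.3102])
for th in (1.0,1.1,1.15,1.2,1.25,1.3,1.35):
    r=[]
    for sy in(-.111,.111):
      out=.148*np.sin(th)+.012*-np.cos(th); h=.148*np.cos(th)+.012*np.sin(th)
      P=C-ax*(.1+out)+ay*sy; u=proj('scene',[P[0],P[1],.172+h]); r.append((u-[150,165]+.5)*5)
    print(th,*r)
E
```

```text
1.0 [204.7287 128.1406] [510.6092 356.6745]
1.1 [218.0054 133.7247] [521.5591 360.197 ]
1.15 [223.9673 137.3119] [526.3272 362.8296]
1.2 [229.4675 141.4073] [530.6182 366.0226]
1.25 [234.4996 145.9935] [534.4295 369.7594]
1.3 [239.0585 151.0525] [537.7596 374.0226]
1.35 [243.1403 156.5655] [540.6082 378.7942]
```

View pics/s7b.png

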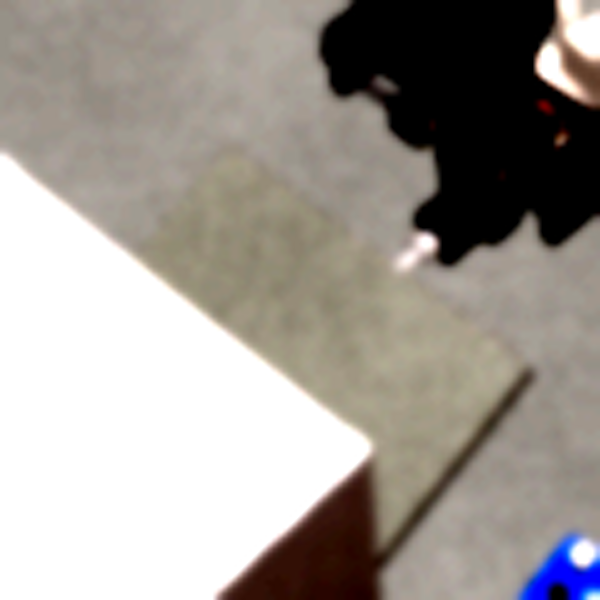

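Flap corners at (230,148) and (532,372) correspond to about 1.2–1.25 rad. Continuing down to the stop.

Call:
{"name": "jog_arm", "arguments": {"commands": [{"jaw": -1, "offset": [0, 0.04, 0.25], "spin": 0}, {"jaw": -1, "offset": [0, 0.04, 0.55], "spin": 0}, {"jaw": -1, "offset": [-0.02, 0.04, 0.9], "spin": 0}, {"jaw": -1, "offset": [-0.05, 0.04, 1.2], "spin": 0}, {"jaw": -1, "offset": [-0.08, 0.04, 1.45], "spin": 0}, {"jaw": -1, "offset": [-0.1, 0.04, 1.65], "spin": 0}, {"jaw": -1, "offset": [-0.1, 0.04, 1.7], "spin": 0}]}}

```text
clock: 11.05
ee_pos: [0.5803, 0.0214, 0.1548]
tool_rot: [[-0.011, 1.0, -0.0], [1.0, 0.011, -0.0], [-0.0, -0.0, -1.0]]
ft_force: [0.5, 0.9, -0.8]
grip_width: 0.026
```

```bash
python3 - <<'E'
from h import *
need(.58,.022,.153,1.582)
E
```

```text
clk 11.05 pos [0.5803 0.0214 0.1548] yaw 1.582 F [ 0.4522  0.8726 -0.7702] M [-0.1509 -0.0005  0.0456] w 0.026
offset cm [ 0.0645 -0.0301  0.1831] spin -0.0
```

Call:
{"name": "jog_arm", "arguments": {"commands": [{"jaw": -1, "offset": [0, -0.03, 0.1], "spin": 0}, {"jaw": -1, "offset": [0, -0.03, 0.2], "spin": 0}, {"jaw": -1, "offset": [0, -0.03, 0.3], "spin": 0}, {"jaw": -1, "offset": [0, -0.03, 0.3], "spin": 0}]}}

```text
clock: 11.38
ee_pos: [0.5803, 0.0212, 0.1525]
tool_rot: [[-0.011, 1.0, 0.0], [1.0, 0.011, -0.001], [-0.001, 0.0, -1.0]]
ft_force: [0.3, 0.2, -0.5]
grip_width: 0.0256
```

```bash
cat > f.py <<'E'
from h import *
import sys
n=sys.argv[1]
need(.58,.022,.153,1.582)
s=env.read_camera('scene');cv2.imwrite(f'pics/scene{n}.png',s)
a=cv2.GaussianBlur(s[165:285,150:270],(0,0),0.8).astype(float)
a=np.clip((a-70)*4,0,255).astype('uint8')
cv2.imwrite(f'pics/s{n}.png',cv2.resize(a,None,fx=5,fy=5,interpolation=cv2.INTER_CUBIC))
E
python3 f.py 8
```

```text
clk 11.38 pos [0.5803 0.0212 0.1525] yaw 1.5819 F [ 0.2508  0.1587 -0.4957] M [-0.3361  0.0007  0.0211] w 0.0256
offset cm [ 0.0797 -0.0308 -0.0484] spin -0.0001
```

View pics/s8.png

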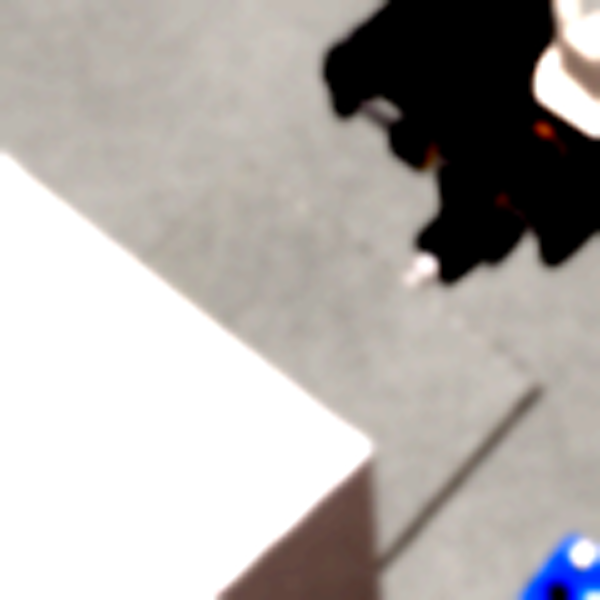

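Flap corner is now at (540,385), matching about 1.35 rad. Pressing gently a little further to confirm the stop.

Call:
{"name": "jog_arm", "arguments": {"commands": [{"jaw": -1, "offset": [0.05, -0.03, 0.1], "spin": 0}, {"jaw": -1, "offset": [0.05, -0.03, 0.2], "spin": 0}, {"jaw": -1, "offset": [0.05, -0.03, 0.2], "spin": 0}]}}

```text
clock: 11.68
ee_pos: [0.5802, 0.0215, 0.1509]
tool_rot: [[-0.011, 1.0, 0.001], [1.0, 0.011, -0.001], [-0.001, 0.001, -1.0]]
ft_force: [0.1, -1.5, 3.6]
grip_width: 0.0256
```

Call:
{"name": "jog_arm", "arguments": {"commands": [{"jaw": -1, "offset": [0, 0, 0.1], "spin": 0}, {"jaw": -1, "offset": [0, 0, 0.2], "spin": 0}, {"jaw": -1, "offset": [0, 0, 0.2], "spin": 0}]}}

```text
clock: 11.93
ee_pos: [0.58, 0.0218, 0.1484]
tool_rot: [[-0.011, 1.0, 0.001], [1.0, 0.011, -0.0], [-0.0, 0.001, -1.0]]
ft_force: [1.1, -0.9, 3.1]
grip_width: 0.0258
```

```bash
python3 f.py 9
```

```text
clk 11.93 pos [0.58   0.0218 0.1484] yaw 1.582 F [ 1.0772 -0.8872  3.0952] M [-0.7923 -0.1256  0.0699] w 0.0258
offset cm [ 0.0188 -0.0037 -0.4596] spin 0.0
```

View pics/s9.png

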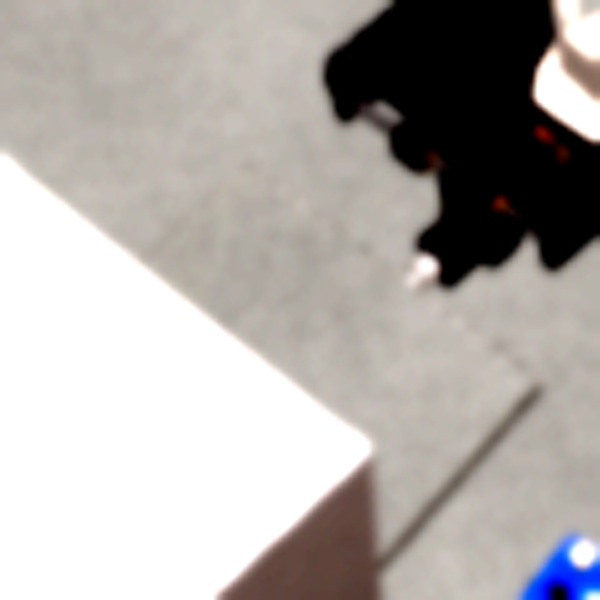

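The flap edge no longer moves while the contact force rises to about 4 N, so the flap is at its stop. Easing off, then shifting inward and up so the peg clears the bar.

Call:
{"name": "jog_arm", "arguments": {"commands": [{"jaw": -1, "offset": [0, 0, -0.2], "spin": 0}, {"jaw": -1, "offset": [-0.1, 0, -0.4], "spin": 0}, {"jaw": -1, "offset": [-0.3, 0, -0.6], "spin": 0}, {"jaw": -1, "offset": [-0.35, 0, -0.6], "spin": 0}, {"jaw": -1, "offset": [-0.35, 0, -0.6], "spin": 0}]}}

```text
clock: 12.4
ee_pos: [0.5796, 0.0184, 0.154]
tool_rot: [[-0.011, 1.0, -0.001], [1.0, 0.011, 0.0], [0.0, -0.001, -1.0]]
ft_force: [-0.4, -0.5, -1.3]
grip_width: 0.0257
```

Call:
{"name": "jog_arm", "arguments": {"commands": [{"jaw": -1, "offset": [0, 0, -0.3], "spin": 0}, {"jaw": -1, "offset": [0, 0, -0.6], "spin": 0}, {"jaw": -1, "offset": [0, 0, -0.9], "spin": 0}, {"jaw": -1, "offset": [0, 0, -1.2], "spin": 0}, {"jaw": -1, "offset": [0, 0, -1.3], "spin": 0}, {"jaw": -1, "offset": [0, 0, -1.3], "spin": 0}]}}

```text
clock: 12.9
ee_pos: [0.5802, 0.0184, 0.1681]
tool_rot: [[-0.011, 1.0, 0.001], [1.0, 0.011, -0.0], [-0.0, 0.001, -1.0]]
ft_force: [0.1, 0.2, -1.0]
grip_width: 0.0257
```

```bash
python3 f.py 10
```

```text
clk 12.9 pos [0.5802 0.0184 0.1681] yaw 1.5818 F [ 0.1295  0.1769 -1.0023] M [-0.0442  0.0017 -0.0139] w 0.0257
offset cm [ 0.3599 -0.0213  1.511 ] spin -0.0002
```

View pics/s10.png

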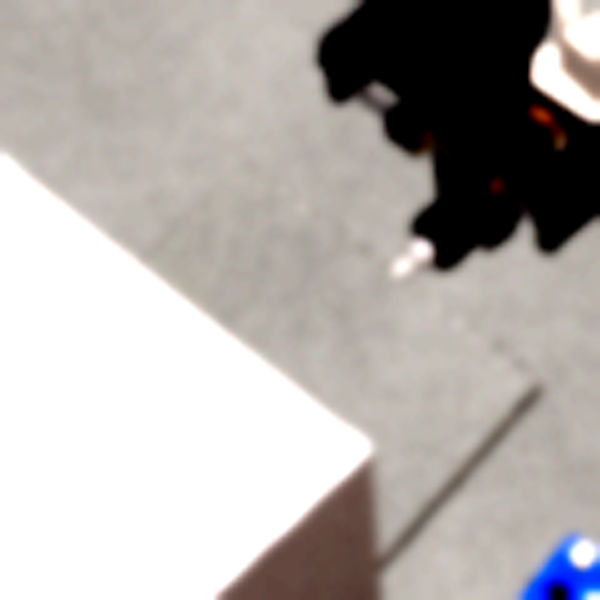

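Call:
{"name": "jog_arm", "arguments": {"commands": [{"jaw": -1, "offset": [0, 0, -0.1], "spin": 0}, {"jaw": -1, "offset": [0, 0, -0.1], "spin": 0}]}}

```text
clock: 13.12
ee_pos: [0.5798, 0.0184, 0.1683]
tool_rot: [[-0.011, 1.0, -0.0], [1.0, 0.011, -0.0], [0.0, -0.0, -1.0]]
ft_force: [0.5, 1.1, -1.7]
grip_width: 0.0257
```

```bash
python3 -c "
from h import *
need(.58,.02,.168,1.582)"
```

```text
clk 13.12 pos [0.5798 0.0184 0.1683] yaw 1.5818 F [ 0.4869  1.0821 -1.7355] M [-0.1288  0.0841  0.0236] w 0.0257
offset cm [0.16   0.02   0.0343] spin -0.0002
```

Call:
{"name": "jog_arm", "arguments": {"commands": [{"jaw": -1, "offset": [0, 0, -0.1], "spin": 0}, {"jaw": -1, "offset": [0, 0, -0.1], "spin": 0}]}}

```text
clock: 13.28
ee_pos: [0.5799, 0.0184, 0.1694]
tool_rot: [[-0.011, 1.0, 0.0], [1.0, 0.011, 0.0], [0.0, 0.0, -1.0]]
ft_force: [-0.3, -0.4, -1.6]
grip_width: 0.0259
```

```bash
python3 -c "
from h import *
need(.58,.02,.168,1.582)"
```

```text
clk 13.28 pos [0.5799 0.0184 0.1694] yaw 1.5818 F [-0.292  -0.4144 -1.6499] M [-0.0544  0.0484  0.0113] w 0.0259
offset cm [0.1597 0.0122 0.1448] spin -0.0002
```

Call:
{"name": "jog_arm", "arguments": {"commands": [{"jaw": -1, "offset": [0, 0, -0.1], "spin": 0}, {"jaw": -1, "offset": [0, 0, -0.1], "spin": 0}]}}

```text
clock: 13.45
ee_pos: [0.58, 0.0184, 0.1705]
tool_rot: [[-0.011, 1.0, 0.0], [1.0, 0.011, 0.0], [0.0, 0.0, -1.0]]
ft_force: [-0.7, 0.6, -1.3]
grip_width: 0.0258
```

```bash
python3 -c "
from h import *
need(.58,.02,.168,1.582)"
```

```text
clk 13.45 pos [0.58   0.0184 0.1705] yaw 1.5818 F [-0.734   0.6431 -1.2532] M [-0.0662  0.0806  0.035 ] w 0.0258
offset cm [0.1607 0.0058 0.2544] spin -0.0002
```

Call:
{"name": "jog_arm", "arguments": {"commands": [{"jaw": -1, "offset": [0, 0, -0.15], "spin": 0}, {"jaw": -1, "offset": [0, 0, -0.15], "spin": 0}, {"jaw": -1, "offset": [0, 0, -0.15], "spin": 0}]}}

```text
clock: 13.7
ee_pos: [0.5797, 0.0184, 0.1717]
tool_rot: [[-0.011, 1.0, -0.0], [1.0, 0.011, 0.0], [0.0, -0.0, -1.0]]
ft_force: [-0.4, 0.6, -2.2]
grip_width: 0.026
```

```bash
python3 -c "
from h import *
need(.58,.02,.168,1.582)"
```

```text
clk 13.7 pos [0.5797 0.0184 0.1717] yaw 1.5817 F [-0.3591  0.6477 -2.1641] M [-0.0022  0.0636 -0.0114] w 0.026
offset cm [0.1601 0.0294 0.366 ] spin -0.0003
```

Call:
{"name": "jog_arm", "arguments": {"commands": [{"jaw": -1, "offset": [0, 0, -0.1], "spin": 0}, {"jaw": -1, "offset": [0, 0, -0.1], "spin": 0}, {"jaw": -1, "offset": [0, 0, -0.1], "spin": 0}]}}

```text
clock: 13.95
ee_pos: [0.5796, 0.0184, 0.1723]
tool_rot: [[-0.011, 1.0, -0.001], [1.0, 0.011, 0.0], [0.0, -0.001, -1.0]]
ft_force: [0.4, 0.4, -4.5]
grip_width: 0.026
```

```bash
python3 -c "
from h import *
need(.58,.02,.168,1.582)"
```

```text
clk 13.95 pos [0.5796 0.0184 0.1723] yaw 1.5818 F [ 0.4108  0.3911 -4.4529] M [ 0.2472 -0.0549  0.0442] w 0.026
offset cm [0.1563 0.0418 0.431 ] spin -0.0002
```

Contact with the eye's foot plate was felt at z≈0.172. Backing off 2.2 mm puts the peg between plate and bar; then drawing it out.

Call:
{"name": "jog_arm", "arguments": {"commands": [{"jaw": -1, "offset": [0, 0.02, 0.2], "spin": 0}, {"jaw": -1, "offset": [0, 0.02, 0.24], "spin": 0}, {"jaw": -1, "offset": [0.2, 0.02, 0.24], "spin": 0}, {"jaw": -1, "offset": [0.4, 0.02, 0.24], "spin": 0}, {"jaw": -1, "offset": [0.6, 0.02, 0.24], "spin": 0}, {"jaw": -1, "offset": [0.7, 0.02, 0.24], "spin": 0}]}}

```text
clock: 14.45
ee_pos: [0.5801, 0.0257, 0.1708]
tool_rot: [[-0.011, 1.0, 0.0], [1.0, 0.011, 0.0], [0.0, 0.0, -1.0]]
ft_force: [0.8, 0.1, -1.9]
grip_width: 0.0259
```

```bash
python3 f.py 11
```

```text
clk 14.45 pos [0.5801 0.0257 0.1708] yaw 1.5821 F [ 0.7984  0.0687 -1.8934] M [-0.0839  0.0345  0.0122] w 0.0259
offset cm [-0.3742 -0.019   1.7763] spin 0.0001
```

View pics/s11.png

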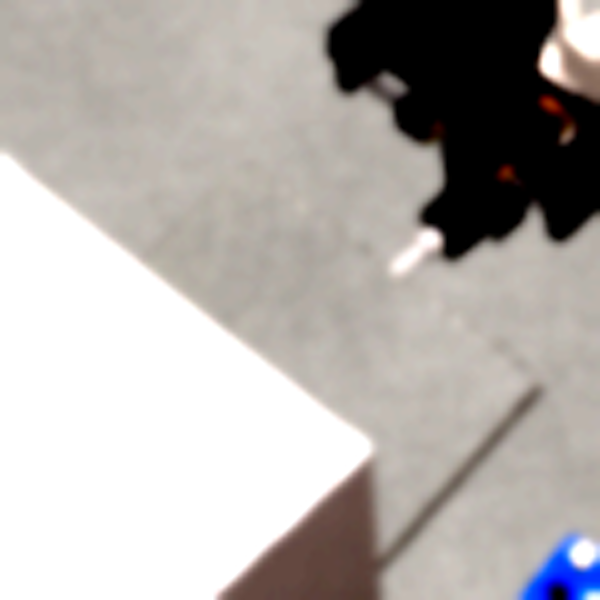

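The peg moved past the bar's face with no force, and the flap corner is unchanged at (540,385). Continuing out.

Call:
{"name": "jog_arm", "arguments": {"commands": [{"jaw": -1, "offset": [0.2, 0, 0], "spin": 0}, {"jaw": -1, "offset": [0.5, 0, 0], "spin": 0}, {"jaw": -1, "offset": [0.8, 0, 0], "spin": 0}, {"jaw": -1, "offset": [1.1, 0, 0], "spin": 0}, {"jaw": -1, "offset": [1.5, 0, 0], "spin": 0}]}}

```text
clock: 14.92
ee_pos: [0.5798, 0.0407, 0.1705]
tool_rot: [[-0.011, 1.0, 0.0], [1.0, 0.011, -0.0], [-0.0, 0.0, -1.0]]
ft_force: [0.3, -0.1, -2.0]
grip_width: 0.0257
```

Call:
{"name": "jog_arm", "arguments": {"commands": [{"jaw": -1, "offset": [0.5, 0, 0], "spin": 0}, {"jaw": -1, "offset": [1.5, 0, 0], "spin": 0}, {"jaw": -1, "offset": [3, 0, 0], "spin": 0}, {"jaw": -1, "offset": [5, 0, -0.5], "spin": 0}, {"jaw": -1, "offset": [7, 0, -1], "spin": 0}, {"jaw": -1, "offset": [8.5, 0, -1.5], "spin": 0}, {"jaw": -1, "offset": [9.3, 0, -2], "spin": 0}, {"jaw": -1, "offset": [9.5, 0, -2], "spin": 0}, {"jaw": -1, "offset": [9.5, 0, -2], "spin": 0}]}}

```text
clock: 15.67
ee_pos: [0.5789, 0.136, 0.1908]
tool_rot: [[-0.012, 1.0, 0.001], [1.0, 0.012, -0.0], [-0.0, 0.001, -1.0]]
ft_force: [-0.5, 0.0, -1.5]
grip_width: 0.0258
```

```bash
python3 - <<'E'
from h import *
need(.4811,.2672,.15,1.4418)
s=env.read_camera('scene');cv2.imwrite('pics/scene12.png',s)
cv2.imwrite('pics/s12.png',cv2.resize(s[110:260,150:310],None,fx=5,fy=4,interpolation=cv2.INTER_CUBIC))
t=env.read_camera('top');cv2.imwrite('pics/top12.png',t)
E
```

```text
clk 15.67 pos [0.5789 0.136  0.1908] yaw 1.583 F [-0.4841  0.0043 -1.5188] M [-0.1516  0.0117  0.0455] w 0.0258
offset cm [13.2397 -9.6242  4.0741] spin 0.1412
```

View pics/s12.png

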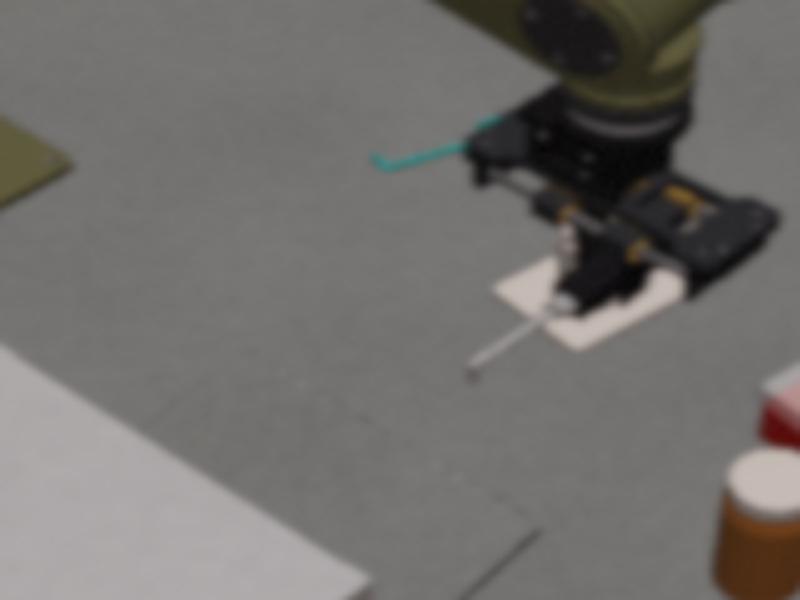

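View pics/top12.png

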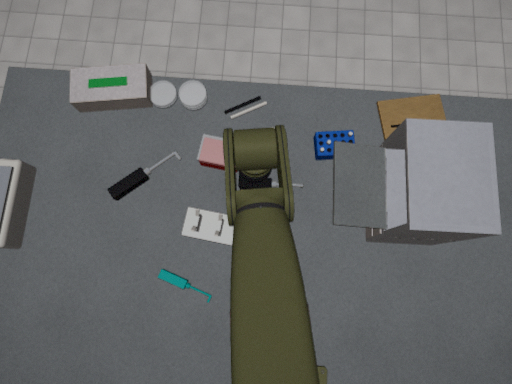

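The flap stays at its stop and the pole is free. Carrying it back above the cradle.

Call:
{"name": "jog_arm", "arguments": {"commands": [{"jaw": -1, "offset": [0.6, -0.4, 0.1], "spin": 0.01}, {"jaw": -1, "offset": [1.8, -1.3, 0.4], "spin": 0.03}, {"jaw": -1, "offset": [3.6, -2.6, 0.8], "spin": 0.05}, {"jaw": -1, "offset": [5.8, -4.2, 1.3], "spin": 0.07}, {"jaw": -1, "offset": [8, -5.8, 1.8], "spin": 0.09}, {"jaw": -1, "offset": [10, -7.3, 2.3], "spin": 0.11}, {"jaw": -1, "offset": [11.7, -8.5, 2.6], "spin": 0.13}, {"jaw": -1, "offset": [12.8, -9.3, 2.9], "spin": 0.141}, {"jaw": -1, "offset": [13.2, -9.6, 3], "spin": 0.141}, {"jaw": -1, "offset": [13.2, -9.6, 3], "spin": 0.141}, {"jaw": -1, "offset": [13.2, -9.6, 3], "spin": 0.141}]}}

```text
clock: 16.68
ee_pos: [0.4815, 0.2659, 0.1604]
tool_rot: [[0.13, 0.992, 0.0], [0.992, -0.13, -0.0], [-0.0, 0.0, -1.0]]
ft_force: [1.2, 0.1, -1.2]
grip_width: 0.0262
```

```bash
python3 - <<'E'
from h import *
need(.4811,.2672,.0655,1.4418)
s=env.read_camera('scene');cv2.imwrite('pics/scene13.png',s)
cv2.imwrite('pics/s13.png',cv2.resize(s[130:220,220:320],None,fx=7,fy=6,interpolation=cv2.INTER_CUBIC))
E
```

```text
clk 16.68 pos [0.4815 0.2659 0.1604] yaw 1.4407 F [ 1.2322  0.1144 -1.1859] M [-0.1237  0.0795  0.0122] w 0.0262
offset cm [ 0.13   -0.0599  9.4928] spin -0.0011
```

View pics/s13.png

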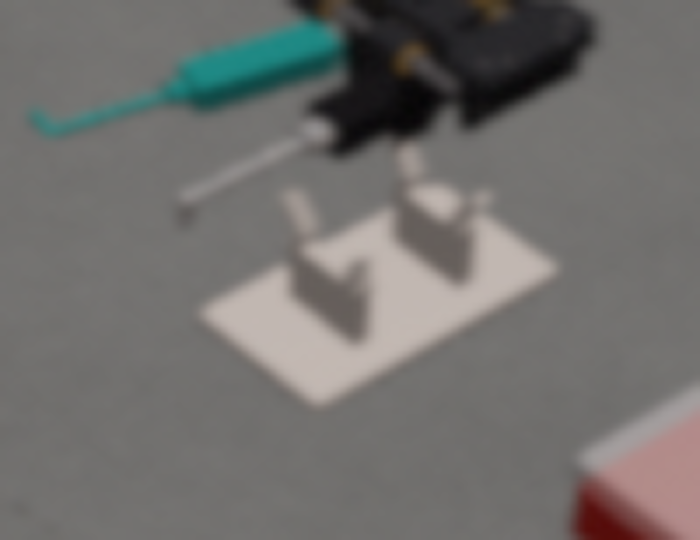

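The pole hangs above the forks, hook down at (185,210). Lowering into the slots.

Call:
{"name": "jog_arm", "arguments": {"commands": [{"jaw": -1, "offset": [0.13, -0.06, 1], "spin": 0}, {"jaw": -1, "offset": [0.13, -0.06, 2.5], "spin": 0}, {"jaw": -1, "offset": [0.13, -0.06, 4], "spin": 0}, {"jaw": -1, "offset": [0.13, -0.06, 5.5], "spin": 0}, {"jaw": -1, "offset": [0.13, -0.06, 6.5], "spin": 0}, {"jaw": -1, "offset": [0.13, -0.06, 7], "spin": 0}, {"jaw": -1, "offset": [0.13, -0.06, 7], "spin": 0}]}}

```text
clock: 17.32
ee_pos: [0.4802, 0.2669, 0.0887]
tool_rot: [[0.13, 0.991, -0.003], [0.991, -0.13, -0.001], [-0.002, -0.002, -1.0]]
ft_force: [1.0, 0.3, -1.5]
grip_width: 0.0257
```

```bash
python3 -c "
from h import *
need(.4811,.2672,.0655,1.4418)"
```

```text
clk 17.32 pos [0.4802 0.2669 0.0887] yaw 1.4401 F [ 1.0486  0.2947 -1.486 ] M [-0.1373  0.0855 -0.0002] w 0.0257
offset cm [0.0407 0.0881 2.3224] spin -0.0017
```

Call:
{"name": "jog_arm", "arguments": {"commands": [{"jaw": -1, "offset": [0, 0.05, 0.4], "spin": 0}, {"jaw": -1, "offset": [0, 0.05, 0.8], "spin": 0}, {"jaw": -1, "offset": [0, 0.05, 1.2], "spin": 0}, {"jaw": -1, "offset": [0, 0.05, 1.6], "spin": 0}, {"jaw": -1, "offset": [0, 0.05, 1.9], "spin": 0}, {"jaw": -1, "offset": [0, 0.05, 2.1], "spin": 0}, {"jaw": -1, "offset": [0, 0.05, 2.1], "spin": 0}]}}

```text
clock: 17.9
ee_pos: [0.481, 0.2675, 0.0689]
tool_rot: [[0.13, 0.992, -0.001], [0.992, -0.13, -0.0], [-0.0, -0.001, -1.0]]
ft_force: [-0.5, -0.1, -1.7]
grip_width: 0.0255
```

```bash
python3 -c "
from h import *
need(.4811,.2672,.0655,1.4418)"
```

```text
clk 17.9 pos [0.481  0.2675 0.0689] yaw 1.4409 F [-0.5138 -0.1191 -1.7397] M [-0.0591  0.0356 -0.0433] w 0.0255
offset cm [-0.029   0.0094  0.3374] spin -0.0009
```

Call:
{"name": "jog_arm", "arguments": {"commands": [{"jaw": -1, "offset": [0, 0, 0.1], "spin": 0}, {"jaw": -1, "offset": [0, 0, 0.2], "spin": 0}, {"jaw": -1, "offset": [0, 0, 0.25], "spin": 0}, {"jaw": -1, "offset": [0, 0, 0.25], "spin": 0}]}}

```text
clock: 18.23
ee_pos: [0.4814, 0.2676, 0.067]
tool_rot: [[0.13, 0.992, 0.0], [0.992, -0.13, 0.0], [0.0, 0.0, -1.0]]
ft_force: [-0.1, 0.9, -1.8]
grip_width: 0.026
```

```bash
python3 -c "
from h import *
need(.4811,.2672,.0655,1.4418)"
```

```text
clk 18.23 pos [0.4814 0.2676 0.067 ] yaw 1.4409 F [-0.0525  0.877  -1.7701] M [-0.0675  0.0422  0.0173] w 0.026
offset cm [-0.0477 -0.0258  0.1466] spin -0.0009
```

Call:
{"name": "jog_arm", "arguments": {"commands": [{"jaw": -1, "offset": [0, 0, 0.07], "spin": 0}, {"jaw": -1, "offset": [0, 0, 0.13], "spin": 0}, {"jaw": -1, "offset": [0, 0, 0.13], "spin": 0}, {"jaw": -0.3, "offset": [0, 0, 0.13], "spin": 0}, {"jaw": -0.3, "offset": [0, 0, 0.13], "spin": 0}, {"jaw": 0, "offset": [0, 0, 0.13], "spin": 0}, {"jaw": 0.5, "offset": [0, 0, 0.13], "spin": 0}, {"jaw": 1, "offset": [0, 0, 0.13], "spin": 0}, {"jaw": 1, "offset": [0, 0, 0.13], "spin": 0}, {"jaw": 1, "offset": [0, 0, 0.13], "spin": 0}, {"jaw": 1, "offset": [0, 0, 0.13], "spin": 0}, {"jaw": 1, "offset": [0, 0, 0.13], "spin": 0}]}}

```text
clock: 19.23
ee_pos: [0.4814, 0.2676, 0.0656]
tool_rot: [[0.13, 0.992, -0.0], [0.992, -0.13, -0.0], [-0.0, -0.0, -1.0]]
ft_force: [-0.1, 0.1, 0.0]
grip_width: 0.0742
```

Call:
{"name": "jog_arm", "arguments": {"commands": [{"jaw": 1, "offset": [0, 0, 0], "spin": 0}, {"jaw": 1, "offset": [0, 0, 0], "spin": 0}, {"jaw": 1, "offset": [0, 0, 0], "spin": 0}, {"jaw": 1, "offset": [0, 0, 0], "spin": 0}, {"jaw": 1, "offset": [0, 0, -1], "spin": 0}, {"jaw": 1, "offset": [0, 0, -3], "spin": 0}, {"jaw": 1, "offset": [0, 0, -6], "spin": 0}, {"jaw": 1, "offset": [0, 0, -9], "spin": 0}, {"jaw": 1, "offset": [0, 0, -12], "spin": 0}, {"jaw": 1, "offset": [0, 0, -14], "spin": 0}, {"jaw": 1, "offset": [0, 0, -15], "spin": 0}, {"jaw": 1, "offset": [0, 0, -15], "spin": 0}]}}

```text
clock: 20.23
ee_pos: [0.4829, 0.2683, 0.2195]
tool_rot: [[0.13, 0.992, 0.006], [0.992, -0.13, 0.003], [0.003, 0.005, -1.0]]
ft_force: [0.7, -0.1, -0.3]
grip_width: 0.095
```

```bash
python3 - <<'E'
from h import *
need(.4811,.2672,.0655,1.4418)
s=env.read_camera('scene');cv2.imwrite('pics/scene14.png',s)
cv2.imwrite('pics/s14.png',cv2.resize(s[130:280,160:320],None,fx=5,fy=4,interpolation=cv2.INTER_CUBIC))
cv2.imwrite('pics/w14.png',env.read_camera('wrist'))
cv2.imwrite('pics/top14.png',env.read_camera('top'))
for uv in [(259,140),(259,228),(259,290)]: print(onz('wrist',uv,.088 if uv[1]<280 else .0705))
E
```

```text
clk 20.23 pos [0.4829 0.2683 0.2195] yaw 1.4408 F [ 0.6676 -0.0844 -0.3461] M [-0.0664  0.0139  0.0451] w 0.095
offset cm [-0.1843 -0.2494 15.4013] spin -0.001
[0.4846 0.3142 0.088 ]
[0.4728 0.2249 0.088 ]
[0.4609 0.137  0.0705]
```

View pics/s14.png

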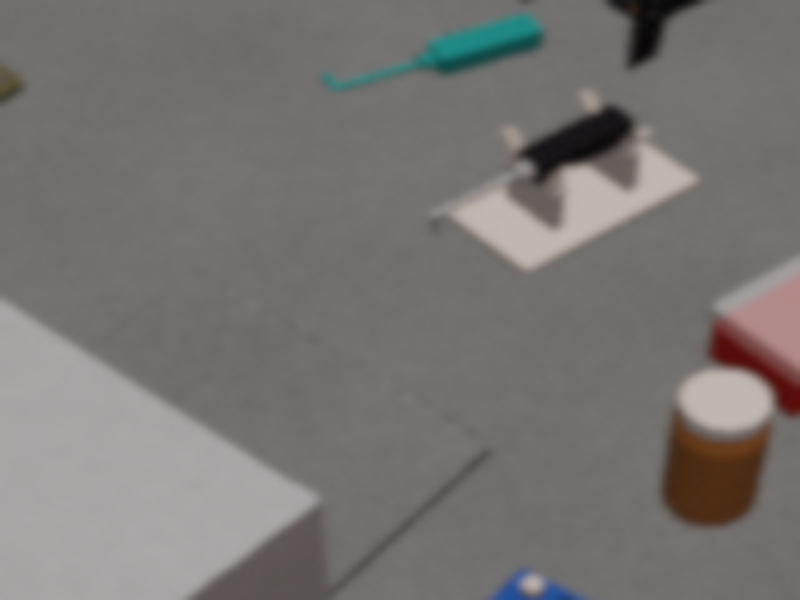

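View pics/w14.png

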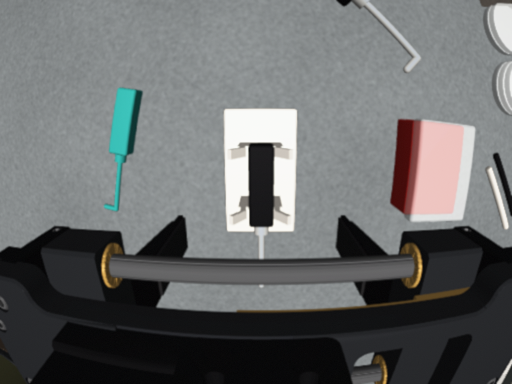

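View pics/top14.png

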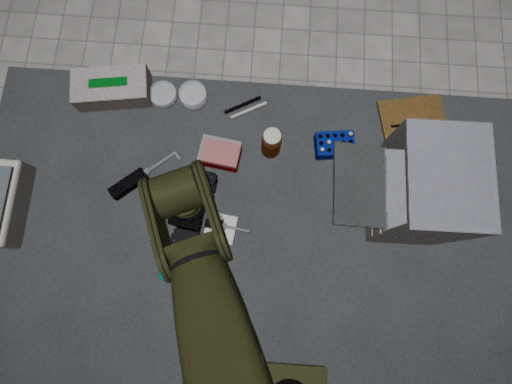

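The pole lies level in both forks with its hook down at the original pixel, (434,214) in the scene crop. The gripper is clear. One last check of the flap angle in both cameras.

```bash
python3 - <<'E'
from h import *
t=cv2.imread('pics/top14.png');s=cv2.imread('pics/scene14.png')
print('top row', [int(v) for v in t[165:200,325:345].astype(int).mean(2).mean(0)])
a=np.clip((s[225:260,240:275].astype(float)-60)*3,0,255).astype('uint8')
cv2.imwrite('pics/c14.png',cv2.resize(a,None,fx=14,fy=14,interpolation=cv2.INTER_CUBIC))
a=np.clip((t[135:240,325:415].astype(float)-20)*3,0,255).astype('uint8')
cv2.imwrite('pics/d14.png',cv2.resize(a,None,fx=5,fy=5,interpolation=cv2.INTER_CUBIC))
ax=np.array([.0108,-.99994]);ay=np.array([.99994,.0108]);C=np.array([.5965,-.3102])
for th in (1.2,1.25,1.3,1.33,1.35):
  for nm,(o,h) in dict(outer=(.148*np.sin(th),.148*np.cos(th)),inner=(.148*np.sin(th)-.012*np.cos(th),.148*np.cos(th)+.012*np.sin(th))).items():
    P=C-ax*(.1+o)+ay*.111;Q=C-ax*(.1+o)
    print(th,nm,'scene crop',(proj('scene',[*P,.172+h])-[240,225]+.5)*14,'top u mid',proj('top',[*Q,.172+h]))
E
```

```text
top row [105, 105, 106, 105, 105, 105, 105, 98, 68, 79, 101, 102, 102, 102, 102, 102, 102, 102, 101, 101]
1.2 outer scene crop [240.6854 204.5869] top u mid [336.0401 180.0535]
1.2 inner scene crop [225.731  184.8633] top u mid [338.72   179.0733]
1.25 outer scene crop [249.1576 217.3584] top u mid [334.4804 180.6565]
1.25 inner scene crop [236.4026 195.3264] top u mid [336.9179 179.6585]
1.3 outer scene crop [256.2872 231.5173] top u mid [333.0693 181.2694]
1.3 inner scene crop [245.7268 207.2634] top u mid [335.2625 180.2567]
1.33 outer scene crop [259.922  240.6566] top u mid [332.2943 181.641 ]
1.33 inner scene crop [250.6741 215.1121] top u mid [334.3404 180.6211]
1.35 outer scene crop [262.0781 247.0107] top u mid [331.8075 181.8902]
1.35 inner scene crop [253.7029 220.6237] top u mid [333.7555 180.866 ]
```

View pics/c14.png

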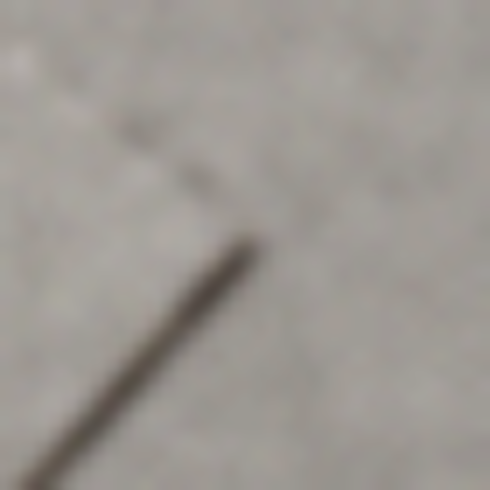

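View pics/d14.png

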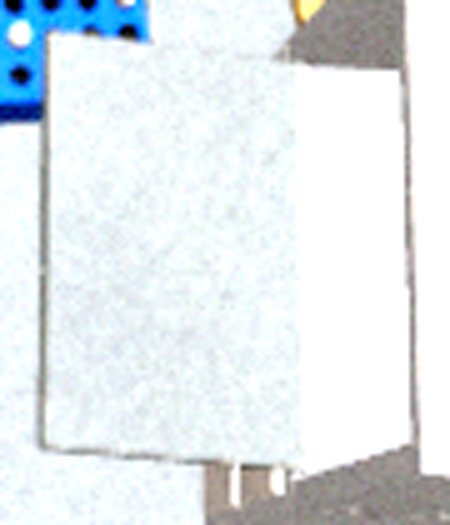

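```bash
python3 - <<'E'
from h import *
im={n:cv2.GaussianBlur(cv2.imread(f'pics/scene{n}.png').astype(np.float32).mean(2)[232:285,222:268],(0,0),.7) for n in (7,8,9,10,11,12,13,14)}
# dark side face: per row sub-pixel dark centroid
for n,a in im.items():
    r=[]
    for y in range(14,28):
        row=a[y]; bg=np.median(row[-8:]); w=np.clip(bg-8-row,0,None); w[:8]=0; r.append((w*np.arange(len(w))).sum()/max(w.sum(),1e-6))
    print(n,np.round(np.mean(r),3), np.round(r[::4],2))
E
```

```text
7 23.166 [28.46 25.25 22.02 18.75]
8 26.298 [32.14 28.44 25.02 21.29]
9 26.3 [32.15 28.44 24.99 21.3 ]
10 26.305 [32.13 28.45 25.02 21.31]
11 26.299 [32.15 28.43 25.   21.3 ]
12 26.304 [32.14 28.45 25.01 21.3 ]
13 26.303 [32.13 28.46 25.   21.32]
14 26.298 [32.13 28.44 25.02 21.26]
```

```bash
python3 - <<'E'
from h import *
print(env.finish_job()); print(env.sense()['clock'])
E
```

```text
the job is handed in; nothing more can be done
None
the job is handed in; nothing more can be done
```

I took the small black pole from its cradle, hooked it into the eye, and swung the flap down to its stop. I then unhooked the pole, laid it back in its cradle hook down, let go, and handed the job in at about 20 s of the 58 s allowed.

**Last checks:**
- **Flap at its stop:** It followed the pole down under only a few newtons. When I then pressed about 5 N harder, its edge moved less than 0.01 px, and it has not moved since. A clear top view put the angle at about 1.335 rad against 1.35, which is within the ±0.02 rad calibration error.
- **Unhooking:** The pole briefly pushed up on the eye's foot plate with about 3 N while I felt for clearance. It then came out without force.
- **Pole:** It lies level in both forks, at its starting position in the scene picture to within 1 px. The gripper is open and well clear of it.
- **Pole slip:** The pole probably tilted in the grip by up to about 2° when I pressed at the stop, because the hand went down about 4 mm while the flap did not. This shows no effect on how the pole lies in the cradle.
- **Forces and other things:** Every wrist reading was under 6 N. The other things on the bench look unmoved in the final pictures.

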